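# Gauge the sawn core sticks and lay them in the rack by size band

### The job

The sawn rock sticks lie on the grey pad in down-hole order, the first one nearest the orange tape. Taking them in that order, and keeping them the way up they lie, slide each stick end-on along the fence of the taper gauge until it wedges and see in which of the three bands (one, two or three strokes) its leading end has stopped; then lay it lengthwise in the rack lane with the same strokes, pushed close up against that lane's left-hand rail (seen from the robot) and the far stop, or up against the end of the stick already lying at the stop. Let go of everything in the end and do not disturb the other things on the bench.

Things in the scene. Friction and masses are not known exactly. Their poses are not given: they have to be found in the camera images.
- stick1: plain grey sawn rock stick, lying first from the taped end of the pad if all are there (some may be absent; the rest keep their order). 90 long (its x), 32 high (its z), its width (its y) 25 to 46 mm, differing from stick to stick; 0.15 to 0.4 kg. Origin: centre of its underside. Either end may lead. It starts flat on the pad, its length across the pad
- stick2: plain grey sawn rock stick, lying second from the taped end of the pad if all are there (some may be absent; the rest keep their order). 90 long (its x), 32 high (its z), its width (its y) 25 to 46 mm, differing from stick to stick; 0.15 to 0.4 kg. Origin: centre of its underside. Either end may lead. It starts flat on the pad, its length across the pad
- stick3: plain grey sawn rock stick, lying third from the taped end of the pad if all are there (some may be absent; the rest keep their order). 90 long (its x), 32 high (its z), its width (its y) 25 to 46 mm, differing from stick to stick; 0.15 to 0.4 kg. Origin: centre of its underside. Either end may lead. It starts flat on the pad, its length across the pad
- stick4: plain grey sawn rock stick, lying fourth from the taped end of the pad if all are there (some may be absent; the rest keep their order). 90 long (its x), 32 high (its z), its width (its y) 25 to 46 mm, differing from stick to stick; 0.15 to 0.4 kg. Origin: centre of its underside. Either end may lead. It starts flat on the pad, its length across the pad
- stick5: plain grey sawn rock stick, lying fifth from the taped end of the pad if all are there (some may be absent; the rest keep their order). 90 long (its x), 32 high (its z), its width (its y) 25 to 46 mm, differing from stick to stick; 0.15 to 0.4 kg. Origin: centre of its underside. Either end may lead. It starts flat on the pad, its length across the pad
- stick6: plain grey sawn rock stick, lying sixth from the taped end of the pad if all are there (some may be absent; the rest keep their order). 90 long (its x), 32 high (its z), its width (its y) 25 to 46 mm, differing from stick to stick; 0.15 to 0.4 kg. Origin: centre of its underside. Either end may lead. It starts flat on the pad, its length across the pad
- gauge: fixed taper gauge: dark steel base 275 (its x, along the slot, away from the robot) x 102 (y, to the left) x 8 thick; on it two steel bars 22 wide, 10 high (tops 18 above the bench): straight fence 275 long on the left, tapered jaw 190 long on the right. A stick slid along the fence towards +x stops when its leading corner meets the jaw. Origin: underside, mid-length
- gauge_mouth (a point): foot of the fence's face, on the base's top, where the jaw begins: slot 50 mm wide, square to the fence, narrowing evenly from here. Start of the one-stroke band (wide sticks). For 82 mm before it the base has only the fence: a stick can be set down there beside the fence. Axes as the gauge
- gauge_line12 (a point): the same, 63.3 mm farther on: the line between the one-stroke and the two-stroke band. The fence top is engraved with 10 mm ticks, a long line at each end of the three equal bands, and one, two or three strokes in the middle of each band
- gauge_line23 (a point): the same, 126.7 mm from the mouth: the line between the two-stroke and the three-stroke band (narrow sticks)
- gauge_end (a point): the same, 190 mm from the mouth: end of the slot (22 wide) and of the three-stroke band
- rack: fixed rack: grey plate 250 (its x, away from the robot) x 234 (y, to the left) x 5 thick, with three lanes 52 wide, 220 long between flat steel rails 10 high (25 wide between lanes, 12 outside), one stop bar 20 high across the far end, near end open. On the ledge beyond the stop bar each lane has its strokes: one (left), two (middle), three (right). Origin: centre of the underside
- pad: fixed dark grey foam pad 410 (its x) x 250 (its y), 10 thick, with a strip of orange tape across its first end, the one nearest the robot. Stick places alternate left and right of its middle line, each 50 farther from the tape. Origin: centre of the underside. Pad and rack stand left and right of the gauge, either way round
- pad_tape (a point): middle of the orange tape strip, at the pad's first end, on the pad's top
- lane1 (a point): far left corner of the one-stroke lane: on the lane floor (5 above the bench) where the face of its left rail meets the face of the stop bar; x towards the stop, y to the left: the lane lies at negative x and negative y
- lane2 (a point): far left corner of the two-stroke lane: on the lane floor (5 above the bench) where the face of its left rail meets the face of the stop bar; x towards the stop, y to the left: the lane lies at negative x and negative y
- lane3 (a point): far left corner of the three-stroke lane: on the lane floor (5 above the bench) where the face of its left rail meets the face of the stop bar; x towards the stop, y to the left: the lane lies at negative x and negative y
- lens: bystander: folding hand lens, 12 high, on the pad
- brush: bystander: brush 160 long, on the pad
- specimen: bystander: rough rock specimen, about 75 across, 50 high
- jar: bystander: lidded jar, 56 across, 75 high
- card_box: bystander: card box 110 x 80 x 45
- chisel: bystander: screwdriver 170 long
- dish: bystander: glass dish, 90 across, 16 high
Things that resemble listed ones, but are neither listed nor needed, are in the scene too. Leave any yellow look-alike of the stick2 alone. What is shaped like the stick3 but turquoise is not meant.

How it is judged:
On the way, in this order (a step that is already met when the one before it is completed fails the run):
1. stick1 is wedged in the taper gauge: flat on the base, along the fence, its leading end where the slot is as narrow as the stick (x of stick1 in the frame of gauge_mouth between 0.042 and 0.066 m and y of stick1 in the frame of gauge_mouth between -0.0205 and -0.0155 m and z of stick1 in the frame of gauge_mouth below 0.005 m and angle between the x axis of stick1 and the x axis of gauge, either way round below 0.05 rad and angle between stick1's own z axis and vertical below 0.08 rad and linear speed of stick1 below 0.02 m/s), for 0.2 s.
2. stick2 is wedged in the taper gauge: flat on the base, along the fence, its leading end where the slot is as narrow as the stick (x of stick2 in the frame of gauge_mouth between -0.0191 and 0.0049 m and y of stick2 in the frame of gauge_mouth between -0.025 and -0.02 m and z of stick2 in the frame of gauge_mouth below 0.005 m and angle between the x axis of stick2 and the x axis of gauge, either way round below 0.05 rad and angle between stick2's own z axis and vertical below 0.08 rad and linear speed of stick2 below 0.02 m/s), for 0.2 s.
3. stick3 is wedged in the taper gauge: flat on the base, along the fence, its leading end where the slot is as narrow as the stick (x of stick3 in the frame of gauge_mouth between 0.1099 and 0.1339 m and y of stick3 in the frame of gauge_mouth between -0.0155 and -0.0105 m and z of stick3 in the frame of gauge_mouth below 0.005 m and angle between the x axis of stick3 and the x axis of gauge, either way round below 0.05 rad and angle between stick3's own z axis and vertical below 0.08 rad and linear speed of stick3 below 0.02 m/s), for 0.2 s.
4. stick4 is wedged in the taper gauge: flat on the base, along the fence, its leading end where the slot is as narrow as the stick (x of stick4 in the frame of gauge_mouth between 0.0556 and 0.0796 m and y of stick4 in the frame of gauge_mouth between -0.0195 and -0.0145 m and z of stick4 in the frame of gauge_mouth below 0.005 m and angle between the x axis of stick4 and the x axis of gauge, either way round below 0.05 rad and angle between stick4's own z axis and vertical below 0.08 rad and linear speed of stick4 below 0.02 m/s), for 0.2 s.
5. stick5 is wedged in the taper gauge: flat on the base, along the fence, its leading end where the slot is as narrow as the stick (x of stick5 in the frame of gauge_mouth between -0.0055 and 0.0185 m and y of stick5 in the frame of gauge_mouth between -0.024 and -0.019 m and z of stick5 in the frame of gauge_mouth below 0.005 m and angle between the x axis of stick5 and the x axis of gauge, either way round below 0.05 rad and angle between stick5's own z axis and vertical below 0.08 rad and linear speed of stick5 below 0.02 m/s), for 0.2 s.
6. stick6 is wedged in the taper gauge: flat on the base, along the fence, its leading end where the slot is as narrow as the stick (x of stick6 in the frame of gauge_mouth between 0.0929 and 0.1169 m and y of stick6 in the frame of gauge_mouth between -0.0168 and -0.0118 m and z of stick6 in the frame of gauge_mouth below 0.005 m and angle between the x axis of stick6 and the x axis of gauge, either way round below 0.05 rad and angle between stick6's own z axis and vertical below 0.08 rad and linear speed of stick6 below 0.02 m/s), for 0.2 s.
At the end, for the whole second after the job is handed in: every stick present lies flat in the lane of its band, its side within 5 mm of the left rail and within 0.06 rad of its direction, one end within 5 mm of the stop bar or of the stick that lies at the stop, at rest and released ((x of stick1 in the frame of lane2 between -0.05 and -0.042 m or (horizontal distance between stick1 and stick4 below 0.095 m and x of stick4 in the frame of lane2 above -0.05 m)) and y of stick1 in the frame of lane2 between -0.023 and -0.015 m and z of each of stick1, stick4 in the frame of lane2 below 0.004 m and angle between the x axis of each of stick1, stick2, stick3, stick4, stick5, stick6 and the x axis of rack, either way round below 0.06 rad and angle between each of stick1, stick2, stick3, stick4, stick5, stick6's own z axis and vertical below 0.06 rad and linear speed of each of stick1, stick2, stick3, stick4, stick5, stick6 below 0.02 m/s and (x of stick2 in the frame of lane1 between -0.05 and -0.042 m or (horizontal distance between stick2 and stick5 below 0.095 m and x of stick5 in the frame of lane1 above -0.05 m)) and y of stick2 in the frame of lane1 between -0.0275 and -0.0195 m and z of each of stick2, stick5 in the frame of lane1 below 0.004 m and (x of stick3 in the frame of lane3 between -0.05 and -0.042 m or (horizontal distance between stick3 and stick6 below 0.095 m and x of stick6 in the frame of lane3 above -0.05 m)) and y of stick3 in the frame of lane3 between -0.018 and -0.01 m and z of each of stick3, stick6 in the frame of lane3 below 0.004 m and (x of stick4 in the frame of lane2 between -0.05 and -0.042 m or (horizontal distance between stick4 and stick1 below 0.095 m and x of stick1 in the frame of lane2 above -0.05 m)) and y of stick4 in the frame of lane2 between -0.022 and -0.014 m and (x of stick5 in the frame of lane1 between -0.05 and -0.042 m or (horizontal distance between stick5 and stick2 below 0.095 m and x of stick2 in the frame of lane1 above -0.05 m)) and y of stick5 in the frame of lane1 between -0.0265 and -0.0185 m and (x of stick6 in the frame of lane3 between -0.05 and -0.042 m or (horizontal distance between stick6 and stick3 below 0.095 m and x of stick3 in the frame of lane3 above -0.05 m)) and y of stick6 in the frame of lane3 between -0.0192 and -0.0112 m); the robot touches nothing.
It fails at once if a bystander is pushed more than 3 cm away (distance of any of lens, brush, specimen, jar, card_box, chisel, dish from where it was at the start of the episode above 0.03 m).
It fails at once if the specimen, jar or box is tipped over (angle between any of specimen, jar, card_box's own z axis and vertical above 0.5 rad).
Of stick1, stick2, stick3, stick4, stick5, stick6 only 4 to 6 are there at a start; the rules pass over those that are not, and their reading is None.
At some moment in a run one of stick1, stick2, stick3, stick4, stick5, stick6 may be knocked a few centimetres aside while the robot is not near it.
Once in a run the grip may slacken for a moment while it holds something.
It also fails if it takes over 210 s, if anything falls off the work surface, if the arm or the gripper's body presses on something with over 40 N, if the wrist force passes 120 N, or if a joint passes its speed limit or range.

### The arm

A 6-joint arm with a two-finger parallel gripper is mounted at the origin on the work surface. World frame = base frame: x ahead of the robot, y to its left, z up, the work surface at z = 0. Lengths are in m, angles in rad, forces in N, time in s.
With the tool pointing down it reaches from about 0.35 to 0.85 m from the base axis. Payload 8.1 kg.
Tool frame: the origin (TCP) lies on the mounting face of the last link; the fingertips stand 186 mm ahead of it and the grasp point (between the pads) lies 167 mm ahead of it; z points along the fingers, y is the line along which they close (so a half turn about z gives the same grasp; the last joint's range is limited). The gripper opens to 93 mm and grips with 3 to 60 N. Pads are 15 mm wide; open, the fingers measure 128 mm over their backs; the gripper's body (75 mm by 188 mm) begins 65 mm behind the grasp point.
Start: joints at [1.26, 0.13, 1.488, -0, 1.523, -0.085], TCP at [0.134, 0.585, 0.405] pointing down, gripper open.
Joint ranges: [-2.96, 2.96], [-0.89, 2.26], [0.02, 2.5], [-1.34, 4.48], [0, 2.73], [-2.66, 2.66]. Speed limits (rad/s): [2.39, 2.39, 2.79, 3.14, 3.14, 3.14].

### API

Orientations are given as a rotation vector (axis times angle).
In Python, from plant import * gives the robot as it stands. The module is installed in compiled form; this text tells all that it offers.
- The arm moves only by the tool arm_command, never from a script. Its argument "increments" is a list of rows, each a list of 6 numbers: the shift along the tool's x, y, z in units of 0.2 m (1.0 is 0.2 m), then the turn, a rotation vector about the tool's x, y, z in units of pi rad (1.0 is pi rad). A call has exactly 5 rows; each row is the pose to reach, as a shift and turn from the pose commanded when the call began, along the tool's axes at that moment, turning the shorter way round; what a row does not reach only later rows make up. A row lasts 1/8 s, in which the tool goes at most 62.5 mm and 10.7 degrees, less where a joint would pass 70% of its speed; a pose out of reach is approached as far as the arm can. A call with a number of a shift or a turn outside -1 to 1 is refused whole. A call with a gripper value outside its range is refused whole. "fingers" is the closure, from -1 (fully open) to 1 (shut), set as the call begins (left out, the last holds). The fingers move at their own pace and stop on an object; "force" is the grip in N (left out, the last holds). Time passes only in rows, so rows that repeat a pose let the fingers close, or fill a call up. It gives the time, the measured TCP pose, the force, the opening and the grip force at its end, in the units of the state.
- read_state(): the state, without advancing time (a new reading comes with each control period).
- read_camera(name): name is "scene" or "top"; returns a dict with "image" (480x640x3 uint8, red, green, blue), "fx", "fy", "cx", "cy" (pixels), "T" (4x4, takes a point from camera to world coordinates). Camera axes: x right, y down, z forward; pixel columns grow to the right and rows downward; lengths in m; the calibration is good to about 2 mm. A picture is of the moment at which its call begins. There is no depth.
- close_job(): hands the job in; it is judged then, once.
The state is a dict: "t": time; "q": joint angles; "dq": joint speeds; "joint_torque": joint torques, N m; "tool_pos": TCP position; "orientation": TCP orientation; "force": force on the tool from outside, world axes, zero at the start; "wrist_torque": the same for the moment, N m; "opening": finger opening in m; "gripper_force": force on a finger pad.
Only numpy, scipy, OpenCV 4.12 (cv2) and the standard library are available. Lean on these libraries where they do the work, as an engineer would, in place of code of your own. Each camera call takes 0.05 s, during which the arm holds its last target. There are 200 camera calls.

## Working session

There is one attempt and no reset: what is moved stays moved. The work goes in short steps, Python scripts to look and compute and a tool call to move; the robot and the scene stay as the last step left them, time stands still between calls to the robot, and variables do not carry over. Pictures are saved under pics/ and viewed, at most 14 in all, crops included, and the job is handed in when it is done.

Besides the shell and the picture viewer there is one more tool, called by a JSON object that holds its "fn" and its "kwargs", one argument or row to a line. arm_command: Moves the arm, as the interface text tells. Shifts and turns lie within -1 to 1; 1 stands for 0.2 m of shift or pi rad of turn. Its arguments: {"type":"object","properties":{"increments":{"type":"array","items":{"type":"array","items":{"type":"number","minimum":-1,"maximum":1}}},"fingers":{"type":"number"},"force":{"type":"number"}},"required":["increments"]}

```bash
mkdir -p pics; cat > h.py <<'E'
from plant import *
import numpy as np, cv2
from scipy.spatial.transform import Rotation as R
def snap(n,f):
    c=read_camera(n); c['T']=np.array(c['T']); cv2.imwrite(f'pics/{f}.png',c['image'][:,:,::-1]); np.save(f'pics/{f}.npy',c,allow_pickle=True); return c
def load(f): return np.load(f'pics/{f}.npy',allow_pickle=True).item()
def ray(c,u,v,z):
    d=c['T'][:3,:3]@np.array([(u-c['cx'])/c['fx'],(v-c['cy'])/c['fy'],1]); o=c['T'][:3,3]
    return o+d*(z-o[2])/d[2]
def proj(c,p):
    q=c['T'][:3,:3].T@(np.array(p)-c['T'][:3,3]); return c['fx']*q[0]/q[2]+c['cx'],c['fy']*q[1]/q[2]+c['cy']
E
python3 - <<'E'
from h import *
for n in('top','scene'):
    c=snap(n,n+'0'); print(n,c['fx'],c['cx'],c['cy'],c['T'].round(3).tolist())
print(read_state())
E
```

```text
top 464.1207394807288 320.95714954563323 234.0637975559023 [[0.005, -0.985, 0.175, 0.343], [-0.999, -0.011, -0.032, 0.002], [0.034, -0.174, -0.984, 1.074], [0.0, 0.0, 0.0, 1.0]]
scene 471.06523359889286 320.9373676232417 239.03077198242087 [[0.462, 0.723, -0.514, 1.197], [0.887, -0.383, 0.258, -0.334], [-0.011, -0.575, -0.818, 1.106], [0.0, 0.0, 0.0, 1.0]]
{'t': 0.1, 'q': array([ 1.25960654e+00,  1.31109901e-01,  1.48912658e+00,  3.05156057e-05,
        1.52299702e+00, -8.53598040e-02]), 'dq': array([ 0.00047479,  0.0001832 , -0.00301043, -0.00022362, -0.0008821 ,
        0.0002735 ]), 'joint_torque': array([ 2.01860785e-03, -5.61337996e+01, -4.93095660e+01,  7.70624634e-02,
        2.92063330e-02, -1.01029689e-04]), 'tool_pos': array([0.13423965, 0.58459475, 0.40380165]), 'orientation': array([-3.53942015e-01, -3.12123448e+00,  2.51723398e-03]), 'force': array([-0.39586617,  1.29744474,  0.3504811 ]), 'wrist_torque': array([0.00751047, 0.00675788, 0.03651636]), 'gripper_force': 0.0, 'opening': 0.09277811358926545}
```

View pics/top0.png

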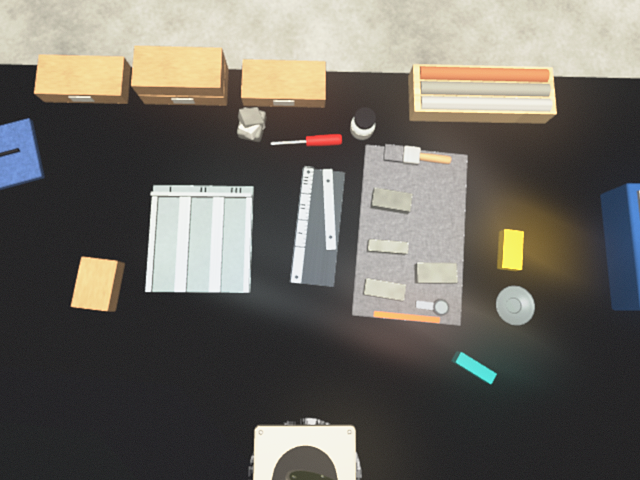

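View pics/scene0.png

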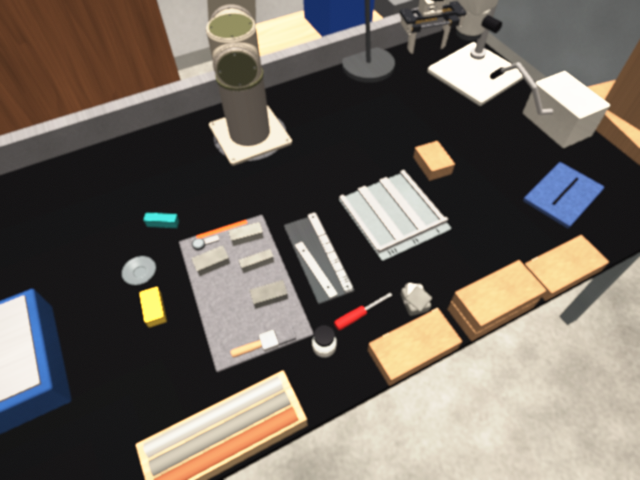

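The view from above shows four plain grey sticks on the pad: (385,290), (437,273), (388,247) and (391,200). By place spacing these are sticks 1, 2, 3 and 5; places 4 and 6 are empty. The look-alikes are the turquoise stick at (475,368), the yellow block at (511,250) and the cores in the tray at (485,90), and all of them get left alone. The gauge is at (318,227), with its fence on the left, and the rack is at (200,240). Next I'll check this in one close crop with contour measurements.

```bash
python3 - <<'E'
from h import *
c=load('top0'); im=c['image']
hsv=cv2.cvtColor(im,cv2.COLOR_RGB2HSV)
for u,v in[(385,290),(437,273),(388,247),(391,200),(410,225),(370,270),(325,260),(307,200),(331,210),(165,240),(185,240)]: print((u,v),im[v,u],hsv[v,u])
# sticks: greenish (g-b) against purple-grey pad
bl=cv2.GaussianBlur(im,(3,3),0).astype(int)
m=((bl[:,:,0]-bl[:,:,2]>10)&(bl[:,:,0]-bl[:,:,2]<60)&(bl[:,:,1]>90)).astype(np.uint8)
m[:,:355]=0;m[:,470:]=0;m[:170]=0;m[325:]=0
m=cv2.morphologyEx(m,cv2.MORPH_OPEN,np.ones((3,3),np.uint8))
out=cv2.resize(im[140:330,285:475],None,fx=3,fy=3,interpolation=cv2.INTER_CUBIC)[:,:,::-1].copy()
for k in cv2.findContours(m,0,2)[0]:
    if cv2.contourArea(k)<100: continue
    b=cv2.boxPoints(cv2.minAreaRect(k)); w=np.array([ray(c,*p,.042)[:2] for p in b])
    e=[np.linalg.norm(w[i]-w[i-1]) for i in(1,2)]
    i=1 if e[0]>e[1] else 2; d=w[i]-w[i-1]
    print('stick px',b.mean(0).round(1),'world',w.mean(0).round(4),'LW',np.round(e,4),'yaw',np.degrees(np.arctan2(d[1],d[0])).round(1))
    cv2.polylines(out,[((b-[285,140]+.5)*3).astype(int)],1,(0,0,255),1)
cv2.imwrite('pics/crop1.png',out)
out=cv2.resize(im[175:300,140:345],None,fx=3.9,fy=3.9,interpolation=cv2.INTER_CUBIC)[:,:,::-1]; cv2.imwrite('pics/crop2.png',out)
E
```

```text
(385, 290) [219 217 201] [ 27  21 219]
(437, 273) [215 215 196] [ 30  23 215]
(388, 247) [222 223 208] [ 32  17 223]
(391, 200) [192 191 175] [ 28  23 192]
(410, 225) [183 179 179] [  0   6 183]
(370, 270) [180 177 174] [ 15   9 180]
(325, 260) [123 131 135] [100  23 135]
(307, 200) [236 238 238] [ 90   2 238]
(331, 210) [238 240 241] [100   3 241]
(165, 240) [217 227 223] [ 78  11 227]
(185, 240) [240 242 242] [ 90   2 242]
stick px [463. 312.] world [ 0.3539 -0.3482] LW [0.027  0.0526] yaw 177.1
stick px [391.1 295. ] world [ 0.3904 -0.1888] LW [0.06   0.1265] yaw -99.8
stick px [436.5 272.5] world [ 0.4411 -0.2924] LW [0.0933 0.0473] yaw -89.5
stick px [387.9 246.4] world [ 0.4993 -0.1839] LW [0.0286 0.0923] yaw -94.6
stick px [391.8 199.1] world [ 0.6094 -0.1952] LW [0.0452 0.0911] yaw -98.4
```

View pics/crop1.png

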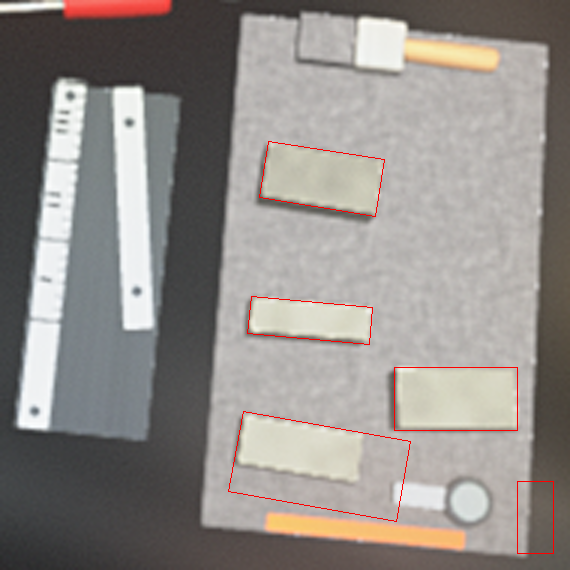

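View pics/crop2.png

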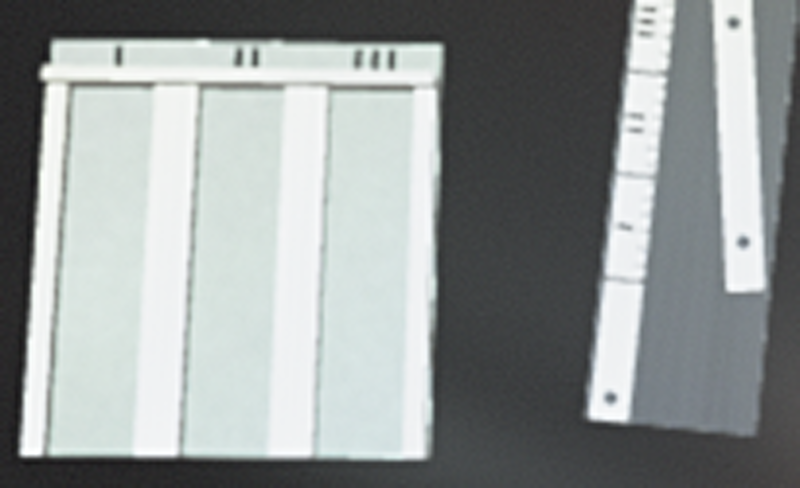

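The close crop confirms sticks 1, 2, 3 and 5, in full-image pixels (385,289), (436,272), (388,246) and (392,199). The gauge fence runs from (296,283) to (309,167), with the jaw on its right. The rack lanes are I, II and III from left to right. Next step is the world frames.

```bash
python3 - <<'E'
from h import *
c=load('top0')
a=lambda x,y:(285+x/3-.33,140+y/3-.33)
b=lambda x,y:(140+x/3.9-.37,175+y/3.9-.37)
def line(n,f,p,q,z):
    P=ray(c,*f(*p),z)[:2];Q=ray(c,*f(*q),z)[:2];d=Q-P
    print(n,P.round(4),Q.round(4),'len',np.linalg.norm(d).round(4),'yaw',np.degrees(np.arctan2(d[1],d[0])).round(2))
line('fence L',a,(17,428),(57,79),.018)
line('fence R',a,(48,431),(86,82),.018)
line('fence mouth->end',a,(60,321),(83,81),.018)
line('base R',a,(147,440),(180,96),.008)
for n,p,q in(('l1',(45,455),(68,86)),('l2',(181,455),(197,86)),('l3',(313,455),(327,86))): line(n,b,q,p,.015)
line('stop near top edge',b,(41,80),(440,86),.025)
line('plate far edge',b,(51,39),(443,44),.005)
line('plate near edge',b,(20,457),(430,459),.010)
line('rackLout',b,(20,457),(47,82),.015)
line('rackRout',b,(430,459),(440,90),.015)
line('pad L',a,(202,524),(241,15),.010); line('pad R',a,(526,555),(548,44),.010)
line('st1 axis',a,(240,439),(360,457),.042)
s=read_state();print(R.from_rotvec(s['orientation']).as_matrix().round(3))
E
```

```text
fence L [0.4183 0.0357] [0.6935 0.0087] len 0.2765 yaw -5.61
fence R [0.4162 0.0123] [ 0.6914 -0.0142] len 0.2765 yaw -5.51
fence mouth->end [0.5002 0.0042] [ 0.6921 -0.0118] len 0.1926 yaw -4.77
base R [ 0.4106 -0.0632] [ 0.6842 -0.0895] len 0.2749 yaw -5.49
l1 [0.6146 0.3482] [0.3961 0.3469] len 0.2185 yaw -179.65
l2 [0.6157 0.2721] [0.3966 0.2694] len 0.219 yaw -179.31
l3 [0.6167 0.195 ] [0.3972 0.1939] len 0.2196 yaw -179.72
stop near top edge [0.6155 0.3609] [0.6151 0.1264] len 0.2345 yaw -90.1
plate far edge [0.6463 0.3636] [0.6466 0.1278] len 0.2358 yaw -89.92
plate near edge [0.3951 0.3627] [0.3956 0.1272] len 0.2355 yaw -89.89
rackLout [0.3949 0.361 ] [0.6169 0.3608] len 0.222 yaw -0.06
rackRout [0.3953 0.1266] [0.6152 0.1275] len 0.2199 yaw 0.26
pad L [ 0.3476 -0.1047] [ 0.7523 -0.1389] len 0.4062 yaw -4.84
pad R [ 0.3257 -0.3508] [ 0.7321 -0.3882] len 0.4081 yaw -5.26
st1 axis [ 0.4096 -0.1301] [ 0.397  -0.2193] len 0.09 yaw -98.08
[[-0.975  0.224 -0.001]
 [ 0.224  0.975 -0.002]
 [ 0.    -0.002 -1.   ]]
```

```bash
cat >> h.py <<'E'
GY=-5.55; fy=np.radians(GY); GX=np.array([np.cos(fy),np.sin(fy)]); GL=np.array([-np.sin(fy),np.cos(fy)]); MOUTH=np.array([.5008,.0041])
def gauge(x,y): return MOUTH+x*GX+y*GL          # point in mouth frame -> world
LANE={1:np.array([.6155,.348]),2:np.array([.6157,.271]),3:np.array([.616,.194])}
def down(yaw):  # tool down, tool y at world yaw (deg)
    a=np.radians(yaw); y=np.array([np.cos(a),np.sin(a),0]); z=np.array([0,0,-1.]); return np.column_stack([np.cross(y,z),y,z])
def seq(wps,start=None):
    """wps: (x,y,ztip,yaw). prints one end row per call; splits turns over 50 deg, shifts over .29"""
    s=read_state(); p=np.array(s['tool_pos']); M=R.from_rotvec(s['orientation']).as_matrix()
    if start is not None: p=np.array([*start[:2],start[2]+.186]); M=down(start[3])
    for x,y,z,yaw in wps:
        t=np.array([x,y,z+.186]); N=down(yaw)
        r=R.from_matrix(M.T@N).as_rotvec(); n=int(np.ceil(max(np.linalg.norm(r)/np.radians(50),np.linalg.norm(t-p)/.29,1)))
        p0,M0=p,M
        for k in range(1,n+1):
            q=p0+(t-p0)*k/n; Q=M0@R.from_rotvec(r*k/n).as_matrix()
            inc=np.r_[M.T@(q-p)/.2,R.from_matrix(M.T@Q).as_rotvec()/np.pi]
            print('->',q.round(3),round(yaw),inc.round(3).tolist()); p,M=q,Q
def st():
    s=read_state(); M=R.from_rotvec(s['orientation']).as_matrix(); p=s['tool_pos']
    d=p[:2]-MOUTH
    print('t',round(s['t'],2),'tip',p[0].round(4),p[1].round(4),(p[2]-.186).round(4),'yaw',np.degrees(np.arctan2(M[1,1],M[0,1])).round(2),'tilt',M[2,:2].round(4),'gauge xy',(d@GX).round(4),(d@GL).round(4),'F',s['force'].round(1),'open',round(s['opening'],4),'grip',round(s['gripper_force'],1))
    for k,v in LANE.items(): print('lane',k,(p[:2]-v).round(4),end=' ')
    print()
E
python3 - <<'E'
from h import *
c=load('top0')
p=ray(c,285+299.5/3-.33,140+448/3-.33,.042); print(p)
seq([(.45,.2,.15,40),(p[0],p[1],.10,-8),(p[0],p[1],.023,-8)])
E
```

```text
[ 0.40331156 -0.17429902  0.042     ]
-> [0.292 0.392 0.37 ] 40 [-0.985, -0.76, 0.171, -0.0, 0.0, 0.103]
-> [0.45  0.2   0.336] 40 [-1.175, -0.408, 0.17, -0.0, 0.0, 0.103]
-> [0.427 0.013 0.311] -8 [-0.642, -0.691, 0.125, -0.0, 0.0, 0.133]
-> [ 0.403 -0.174  0.286] -8 [-0.867, -0.37, 0.125, -0.0, 0.0, 0.133]
-> [ 0.403 -0.174  0.209] -8 [-0.0, 0.0, 0.385, 0.0, -0.0, 0.0]
```

```bash
sed -i 's#/.29,1#/.195,1#' h.py; python3 - <<'E'
from h import *
seq([(.403,-.174,.10,-8),(.403,-.174,.023,-8)])
E
```

```text
-> [0.188 0.433 0.38 ] -8 [-0.432, -0.679, 0.119, -0.0, 0.0, 0.095]
-> [0.242 0.281 0.357] -8 [-0.612, -0.523, 0.119, -0.0, 0.0, 0.095]
-> [0.295 0.129 0.333] -8 [-0.738, -0.321, 0.118, -0.0, 0.0, 0.095]
-> [ 0.349 -0.022  0.31 ] -8 [-0.8, -0.091, 0.118, -0.0, 0.0, 0.095]
-> [ 0.403 -0.174  0.286] -8 [-0.791, 0.147, 0.118, -0.0, 0.0, 0.095]
-> [ 0.403 -0.174  0.209] -8 [0.0, -0.0, 0.385, -0.0, 0.0, 0.0]
```

```bash
python3 - <<'E'
from h import *
seq([(.42,.22,.15,40),(.403,-.174,.08,-8)])
E
```

```text
-> [0.229 0.463 0.381] 40 [-0.6, -0.485, 0.114, -0.0, 0.0, 0.069]
-> [0.325 0.342 0.359] 40 [-0.69, -0.346, 0.113, -0.0, 0.0, 0.069]
-> [0.42  0.22  0.336] 40 [-0.748, -0.19, 0.113, -0.0, 0.0, 0.069]
-> [0.414 0.089 0.313] -8 [-0.485, -0.444, 0.117, -0.0, 0.0, 0.089]
-> [ 0.409 -0.043  0.289] -8 [-0.588, -0.293, 0.117, -0.0, 0.0, 0.089]
-> [ 0.403 -0.174  0.266] -8 [-0.646, -0.119, 0.117, -0.0, 0.0, 0.089]
```

{"fn": "arm_command", "kwargs": {
  "increments": [
    [-0.2, -0.16, 0.04, 0, 0, 0.023],
    [-0.4, -0.32, 0.08, 0, 0, 0.046],
    [-0.6, -0.485, 0.114, 0, 0, 0.069],
    [-0.6, -0.485, 0.114, 0, 0, 0.069],
    [-0.6, -0.485, 0.114, 0, 0, 0.069]
  ],
  "fingers": -0.5,
  "force": 35
}}

```text
t: 0.72
tool_pos: [0.2295, 0.4635, 0.382]
orientation: [-0.69, -3.065, -0.001]
force: [-0.2, 0.4, -0.9]
opening: 0.0701
gripper_force: 0.0
```

{"fn": "arm_command", "kwargs": {
  "increments": [
    [-0.69, -0.346, 0.113, 0, 0, 0.069],
    [-0.69, -0.346, 0.113, 0, 0, 0.069],
    [-0.69, -0.346, 0.113, 0, 0, 0.069],
    [-0.69, -0.346, 0.113, 0, 0, 0.069],
    [-0.69, -0.346, 0.113, 0, 0, 0.069]
  ]
}}

```text
t: 1.35
tool_pos: [0.3241, 0.3429, 0.3597]
orientation: [-1.015, -2.973, -0.001]
force: [-0.5, 0.8, -0.1]
opening: 0.07
gripper_force: 0.0
```

{"fn": "arm_command", "kwargs": {
  "increments": [
    [-0.748, -0.19, 0.113, 0, 0, 0.069],
    [-0.748, -0.19, 0.113, 0, 0, 0.069],
    [-0.748, -0.19, 0.113, 0, 0, 0.069],
    [-0.748, -0.19, 0.113, 0, 0, 0.069],
    [-0.748, -0.19, 0.113, 0, 0, 0.069]
  ]
}}

```text
t: 1.98
tool_pos: [0.4191, 0.2214, 0.337]
orientation: [-1.33, -2.845, -0.001]
force: [0.2, -0.3, 0.3]
opening: 0.0695
gripper_force: 0.0
```

{"fn": "arm_command", "kwargs": {
  "increments": [
    [-0.485, -0.444, 0.117, 0, 0, 0.089],
    [-0.485, -0.444, 0.117, 0, 0, 0.089],
    [-0.485, -0.444, 0.117, 0, 0, 0.089],
    [-0.485, -0.444, 0.117, 0, 0, 0.089],
    [-0.485, -0.444, 0.117, 0, 0, 0.089]
  ]
}}

```text
t: 2.6
tool_pos: [0.4136, 0.0903, 0.314]
orientation: [1.712, 2.633, 0.002]
force: [-0.6, 0.2, -0.1]
opening: 0.0696
gripper_force: 0.0
```

{"fn": "arm_command", "kwargs": {
  "increments": [
    [-0.588, -0.293, 0.117, 0, 0, 0.089],
    [-0.588, -0.293, 0.117, 0, 0, 0.089],
    [-0.588, -0.293, 0.117, 0, 0, 0.089],
    [-0.588, -0.293, 0.117, 0, 0, 0.089],
    [-0.588, -0.293, 0.117, 0, 0, 0.089]
  ]
}}

```text
t: 3.22
tool_pos: [0.4077, -0.041, 0.2903]
orientation: [2.063, 2.37, 0.001]
force: [-0.0, -0.3, 0.4]
opening: 0.0695
gripper_force: 0.0
```

{"fn": "arm_command", "kwargs": {
  "increments": [
    [-0.646, -0.119, 0.117, 0, 0, 0.089],
    [-0.646, -0.119, 0.117, 0, 0, 0.089],
    [-0.646, -0.119, 0.117, 0, 0, 0.089],
    [-0.646, -0.119, 0.117, 0, 0, 0.089],
    [-0.646, -0.119, 0.117, 0, 0, 0.089]
  ]
}}

```text
t: 3.85
tool_pos: [0.4016, -0.1723, 0.2668]
orientation: [-2.373, -2.059, -0.001]
force: [0.3, 1.3, 0.1]
opening: 0.0699
gripper_force: 0.0
```

```bash
python3 - <<'E'
from h import *
st(); c=snap('scene','scene1'); cv2.imwrite('pics/s1c.png',cv2.resize(c['image'][190:390,150:450,::-1],None,fx=2.6,fy=2.6))
seq([(.403,-.174,.023,-8)])
E
```

```text
t 3.85 tip 0.4016 -0.1723 0.0808 yaw -8.1 tilt [0.0004 0.0002] gauge xy -0.0816 -0.1851 F [0.3 1.3 0.1] open 0.0699 grip 0.0
lane 1 [-0.2139 -0.5203] lane 2 [-0.2141 -0.4433] lane 3 [-0.2144 -0.3663] 
-> [ 0.403 -0.174  0.209] -8 [-0.008, 0.008, 0.289, 0.0, -0.0, -0.001]
```

View pics/s1c.png

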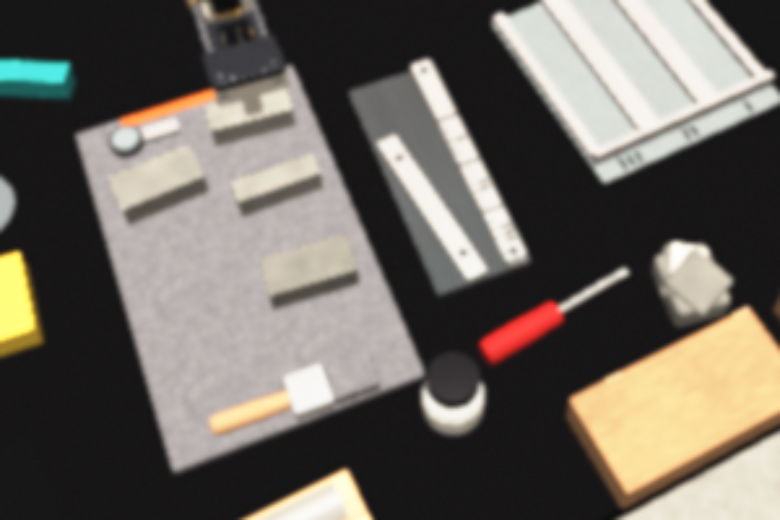

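The scene crop shows the gripper centred over stick 1 at crop (250,110), and the other sticks haven't moved. I'll grasp it.

{"fn": "arm_command", "kwargs": {
  "increments": [
    [-0.004, 0.004, 0.15, 0, 0, 0],
    [-0.008, 0.008, 0.25, 0, 0, 0],
    [-0.008, 0.008, 0.289, 0, 0, 0],
    [-0.008, 0.008, 0.289, 0, 0, 0],
    [-0.008, 0.008, 0.289, 0, 0, 0]
  ]
}}

```text
t: 4.53
tool_pos: [0.403, -0.1756, 0.2097]
orientation: [2.374, 2.055, 0.001]
force: [0.1, -0.3, 0.3]
opening: 0.07
gripper_force: 0.0
```

{"fn": "arm_command", "kwargs": {
  "increments": [
    [0, 0, 0, 0, 0, 0],
    [0, 0, 0, 0, 0, 0],
    [0, 0, 0, 0, 0, 0],
    [0, 0, 0, 0, 0, 0],
    [0, 0, 0, 0, 0, 0]
  ],
  "fingers": 1,
  "force": 35
}}

```text
t: 5.15
tool_pos: [0.4025, -0.1756, 0.2088]
orientation: [2.376, 2.056, -0.0]
force: [-0.3, 0.2, 1.8]
opening: 0.0356
gripper_force: 35.0
```

{"fn": "arm_command", "kwargs": {
  "increments": [
    [0, 0, -0.1, 0, 0, 0],
    [0, 0, -0.2, 0, 0, 0],
    [0, 0, -0.3, 0, 0, 0],
    [0, 0, -0.35, 0, 0, 0],
    [0, 0, -0.35, 0, 0, 0]
  ]
}}

```text
t: 5.78
tool_pos: [0.4026, -0.1757, 0.279]
orientation: [2.375, 2.055, 0.0]
force: [-0.5, 0.4, -3.1]
opening: 0.0359
gripper_force: 35.0
```

```bash
python3 - <<'E'
from h import *
st()
g=gauge(-.045,-.022)
seq([(*g,.09,90+GY),(*g,.0235,90+GY)])
E
```

```text
t 5.78 tip 0.4026 -0.1757 0.093 yaw -8.26 tilt [-0.0003  0.0008] gauge xy -0.0804 -0.1884 F [-0.5  0.4 -3.1] open 0.0359 grip 35.0
lane 1 [-0.2129 -0.5237] lane 2 [-0.2131 -0.4467] lane 3 [-0.2134 -0.3697] 
-> [ 0.428 -0.095  0.277] 84 [0.42, 0.069, 0.007, 0.0, 0.0, -0.258]
-> [ 0.454 -0.013  0.276] 84 [0.24, 0.351, 0.007, 0.0, 0.0, -0.258]
-> [ 0.454 -0.013  0.21 ] 84 [0.0, 0.0, 0.333, -0.0, -0.0, 0.0]
```

{"fn": "arm_command", "kwargs": {
  "increments": [
    [0.084, 0.014, 0.001, 0, 0, -0.052],
    [0.168, 0.028, 0.003, 0, 0, -0.104],
    [0.252, 0.042, 0.004, 0, 0, -0.156],
    [0.336, 0.056, 0.006, 0, 0, -0.208],
    [0.42, 0.069, 0.007, 0, 0, -0.258]
  ]
}}

```text
t: 6.4
tool_pos: [0.4278, -0.0938, 0.2759]
orientation: [-1.364, -2.828, 0.0]
force: [0.8, 0.1, -2.4]
opening: 0.0356
gripper_force: 35.0
```

{"fn": "arm_command", "kwargs": {
  "increments": [
    [0.048, 0.07, 0.001, 0, 0, -0.052],
    [0.096, 0.14, 0.003, 0, 0, -0.104],
    [0.144, 0.21, 0.004, 0, 0, -0.156],
    [0.192, 0.28, 0.006, 0, 0, -0.208],
    [0.24, 0.351, 0.007, 0, 0, -0.258]
  ]
}}

```text
t: 7.02
tool_pos: [0.4533, -0.0127, 0.2744]
orientation: [-0.139, -3.136, -0.0]
force: [0.6, 0.8, -2.7]
opening: 0.0355
gripper_force: 35.0
```

```bash
python3 - <<'E'
from h import *
st()
g=gauge(-.045,-.022)
seq([(*g,.03,90+GY),(*g,.0215,90+GY)])
E
```

```text
t 7.03 tip 0.4533 -0.0127 0.0884 yaw 84.92 tilt [0.0022 0.0001] gauge xy -0.0457 -0.0213 F [ 0.6  0.8 -2.7] open 0.0355 grip 35.0
lane 1 [-0.1622 -0.3607] lane 2 [-0.1624 -0.2837] lane 3 [-0.1627 -0.2067] 
-> [ 0.454 -0.013  0.216] 84 [-0.004, -0.003, 0.292, 0.0, -0.001, 0.003]
-> [ 0.454 -0.013  0.208] 84 [0.0, 0.0, 0.043, -0.0, 0.0, -0.0]
```

{"fn": "arm_command", "kwargs": {
  "increments": [
    [-0.004, -0.003, 0.12, 0, 0, 0.003],
    [-0.004, -0.003, 0.24, 0, 0, 0.003],
    [-0.004, -0.003, 0.292, 0, 0, 0.003],
    [-0.004, -0.003, 0.292, 0, 0, 0.003],
    [-0.004, -0.003, 0.292, 0, 0, 0.003]
  ]
}}

```text
t: 7.65
tool_pos: [0.4548, -0.0141, 0.2182]
orientation: [0.162, 3.136, -0.0]
force: [0.3, -0.2, -2.6]
opening: 0.0355
gripper_force: 35.0
```

{"fn": "arm_command", "kwargs": {
  "increments": [
    [0, 0, 0.015, 0, 0, 0],
    [0, 0, 0.03, 0, 0, 0],
    [0, 0, 0.04, 0, 0, 0],
    [0, 0, 0.04, 0, 0, 0],
    [0, 0, 0.04, 0, 0, 0]
  ]
}}

```text
t: 8.28
tool_pos: [0.4545, -0.014, 0.2096]
orientation: [0.162, 3.137, 0.0]
force: [-0.1, 0.3, -3.1]
opening: 0.0357
gripper_force: 35.0
```

{"fn": "arm_command", "kwargs": {
  "increments": [
    [0, 0.005, 0, 0, 0, 0],
    [0, 0.01, 0, 0, 0, 0],
    [0, 0.015, 0, 0, 0, 0],
    [0, 0.02, 0, 0, 0, 0],
    [0, 0.02, 0, 0, 0, 0]
  ]
}}

```text
t: 8.9
tool_pos: [0.4549, -0.0099, 0.2095]
orientation: [0.162, 3.137, -0.0]
force: [0.1, -0.4, -3.1]
opening: 0.0356
gripper_force: 35.0
```

```bash
python3 -c "
from h import *
st()"
```

```text
t 8.9 tip 0.4549 -0.0099 0.0235 yaw 84.09 tilt [-0. -0.] gauge xy -0.0444 -0.0184 F [ 0.1 -0.4 -3.1] open 0.0356 grip 35.0
lane 1 [-0.1606 -0.3579] lane 2 [-0.1608 -0.2809] lane 3 [-0.1611 -0.2039]
```

{"fn": "arm_command", "kwargs": {
  "increments": [
    [0, 0, 0.005, 0, 0, -0.002],
    [0, 0, 0.01, 0, 0, -0.002],
    [0, 0, 0.012, 0, 0, -0.002],
    [0, 0, 0.012, 0, 0, -0.002],
    [0, 0, 0.012, 0, 0, -0.002]
  ]
}}

```text
t: 9.52
tool_pos: [0.4549, -0.01, 0.2071]
orientation: [0.152, 3.138, 0.0]
force: [-0.5, -0.2, -3.2]
opening: 0.0358
gripper_force: 35.0
```

{"fn": "arm_command", "kwargs": {
  "increments": [
    [0, 0.003, 0, 0, 0, 0],
    [0, 0.006, 0, 0, 0, 0],
    [0, 0.009, 0, 0, 0, 0],
    [0, 0.01, 0, 0, 0, 0],
    [0, 0.01, 0, 0, 0, 0]
  ]
}}

```text
t: 10.15
tool_pos: [0.4551, -0.0083, 0.2072]
orientation: [0.152, 3.138, -0.001]
force: [-0.3, -5.0, -4.0]
opening: 0.0356
gripper_force: 35.0
```

```bash
python3 -c "
from h import *
st()"
```

```text
t 10.15 tip 0.4551 -0.0083 0.0212 yaw 84.45 tilt [-0.0001 -0.0008] gauge xy -0.0443 -0.0168 F [-0.3 -5.  -4. ] open 0.0356 grip 35.0
lane 1 [-0.1604 -0.3563] lane 2 [-0.1606 -0.2793] lane 3 [-0.1609 -0.2023]
```

{"fn": "arm_command", "kwargs": {
  "increments": [
    [-0.08, 0, 0.003, 0, 0, 0],
    [-0.16, 0, 0.003, 0, 0, 0],
    [-0.24, 0, 0.003, 0, 0, 0],
    [-0.32, 0, 0.003, 0, 0, 0],
    [-0.38, 0, 0.003, 0, 0, 0]
  ]
}}

```text
t: 10.78
tool_pos: [0.5305, -0.0157, 0.2068]
orientation: [-0.152, -3.135, 0.001]
force: [-12.1, -3.9, 11.6]
opening: 0.0357
gripper_force: 35.0
```

{"fn": "arm_command", "kwargs": {
  "increments": [
    [-0.015, 0, 0, 0, 0, 0],
    [-0.03, 0, 0, 0, 0, 0],
    [-0.045, 0, 0, 0, 0, 0],
    [-0.06, 0, 0, 0, 0, 0],
    [-0.07, 0, 0, 0, 0, 0]
  ]
}}

```text
t: 11.4
tool_pos: [0.5439, -0.017, 0.2068]
orientation: [-0.152, -3.135, 0.001]
force: [-11.9, -4.0, 9.5]
opening: 0.0354
gripper_force: 35.0
```

```bash
python3 -c "
from h import *
st()"
```

```text
t 11.4 tip 0.5439 -0.017 0.0208 yaw 84.44 tilt [ 0.0032 -0.0006] gauge xy 0.045 -0.0168 F [-11.9  -4.    9.5] open 0.0354 grip 35.0
lane 1 [-0.0716 -0.365 ] lane 2 [-0.0718 -0.288 ] lane 3 [-0.0721 -0.211 ]
```

{"fn": "arm_command", "kwargs": {
  "increments": [
    [-0.01, 0, -0.003, 0, 0, 0],
    [-0.02, 0, -0.003, 0, 0, 0],
    [-0.03, 0, -0.003, 0, 0, 0],
    [-0.035, 0, -0.003, 0, 0, 0],
    [-0.035, 0, -0.003, 0, 0, 0]
  ]
}}

```text
t: 12.02
tool_pos: [0.5504, -0.0176, 0.2069]
orientation: [-0.152, -3.133, 0.001]
force: [-10.8, -2.8, 6.6]
opening: 0.0356
gripper_force: 35.0
```

{"fn": "arm_command", "kwargs": {
  "increments": [
    [-0.005, 0, 0, 0, 0, 0],
    [-0.01, 0, 0, 0, 0, 0],
    [-0.015, 0, 0, 0, 0, 0],
    [-0.02, 0, 0, 0, 0, 0],
    [-0.02, 0, 0, 0, 0, 0]
  ]
}}

```text
t: 12.65
tool_pos: [0.5528, -0.0178, 0.2068]
orientation: [-0.152, -3.128, 0.0]
force: [-25.2, -2.7, 20.0]
opening: 0.0357
gripper_force: 35.0
```

```bash
python3 -c "
from h import *
st()"
```

```text
t 12.65 tip 0.5528 -0.0178 0.0208 yaw 84.44 tilt [ 0.0102 -0.0007] gauge xy 0.0539 -0.0168 F [-25.2  -2.7  20. ] open 0.0357 grip 35.0
lane 1 [-0.0627 -0.3658] lane 2 [-0.0629 -0.2888] lane 3 [-0.0632 -0.2118]
```

```bash
sed -i 's/MOUTH=np.array(\[.5008,.0041\])/MOUTH=np.array([.5009,.0051])/' h.py; python3 - <<'E'
from h import *
l=LANE[2]; s=(.5518,-.0178)
seq([(*s,.09,90+GY),(l[0]-.060,l[1]-.022,.09,90.2),(l[0]-.060,l[1]-.022,.026,90.2)],start=(*s,.0208,90+GY))
E
```

```text
-> [ 0.552 -0.018  0.276] 84 [0.0, 0.0, -0.346, 0.0, 0.0, 0.0]
-> [0.554 0.116 0.276] 90 [0.055, 0.665, 0.0, 0.0, 0.0, -0.016]
-> [0.556 0.249 0.276] 90 [0.021, 0.667, 0.0, 0.0, 0.0, -0.016]
-> [0.556 0.249 0.212] 90 [0.0, 0.0, 0.32, 0.0, 0.0, 0.0]
```

{"fn": "arm_command", "kwargs": {
  "increments": [
    [0.01, -0.002, 0, 0, 0, 0],
    [0.015, -0.005, -0.05, 0, 0, 0],
    [0.015, -0.005, -0.15, 0, 0, 0],
    [0.015, -0.005, -0.25, 0, 0, 0],
    [0.015, -0.005, -0.346, 0, 0, 0]
  ]
}}

```text
t: 13.28
tool_pos: [0.5531, -0.0185, 0.2789]
orientation: [0.152, 3.135, -0.0]
force: [-0.1, -0.8, -3.0]
opening: 0.0359
gripper_force: 35.0
```

{"fn": "arm_command", "kwargs": {
  "increments": [
    [0.011, 0.133, 0, 0, 0, -0.003],
    [0.022, 0.27, 0, 0, 0, -0.006],
    [0.033, 0.4, 0, 0, 0, -0.009],
    [0.044, 0.53, 0, 0, 0, -0.012],
    [0.055, 0.665, 0, 0, 0, -0.016]
  ]
}}

```text
t: 13.9
tool_pos: [0.5547, 0.1159, 0.2778]
orientation: [0.073, 3.139, 0.0]
force: [1.0, 0.0, -3.6]
opening: 0.0356
gripper_force: 35.0
```

{"fn": "arm_command", "kwargs": {
  "increments": [
    [0.004, 0.14, 0, 0, 0, -0.003],
    [0.008, 0.28, 0, 0, 0, -0.006],
    [0.012, 0.44, 0, 0, 0, -0.009],
    [0.016, 0.6, 0, 0, 0, -0.012],
    [0.021, 0.667, 0, 0, 0, -0.016]
  ]
}}

```text
t: 14.52
tool_pos: [0.5566, 0.2501, 0.2776]
orientation: [-0.009, 3.14, 0.001]
force: [-0.6, 0.3, -3.1]
opening: 0.0358
gripper_force: 35.0
```

```bash
python3 - <<'E'
from h import *
st();l=LANE[2]
seq([(l[0]-.060,l[1]-.022,.0185,90.2)])
E
```

```text
t 14.53 tip 0.5566 0.2501 0.0916 yaw 90.32 tilt [-0.0013  0.0007] gauge xy 0.0317 0.2492 F [-0.6  0.3 -3.1] open 0.0358 grip 35.0
lane 1 [-0.0589 -0.0979] lane 2 [-0.0591 -0.0209] lane 3 [-0.0594  0.0561] 
-> [0.556 0.249 0.204] 90 [0.005, -0.006, 0.366, 0.0, 0.0, 0.001]
```

{"fn": "arm_command", "kwargs": {
  "increments": [
    [0.005, -0.006, 0.12, 0, 0, 0],
    [0.005, -0.006, 0.24, 0, 0, 0],
    [0.005, -0.006, 0.33, 0, 0, 0],
    [0.005, -0.006, 0.36, 0, 0, 0],
    [0.005, -0.006, 0.366, 0, 0, 0]
  ]
}}

```text
t: 15.15
tool_pos: [0.5558, 0.247, 0.2038]
orientation: [-0.005, 3.141, 0.0]
force: [-2.0, -1.0, 3.3]
opening: 0.0358
gripper_force: 35.0
```

{"fn": "arm_command", "kwargs": {
  "increments": [
    [0, 0.006, 0, 0, 0, 0],
    [0, 0.012, 0, 0, 0, 0],
    [0, 0.018, 0, 0, 0, 0],
    [0, 0.022, 0, 0, 0, 0],
    [0, 0.022, 0, 0, 0, 0]
  ]
}}

```text
t: 15.78
tool_pos: [0.5558, 0.2516, 0.2038]
orientation: [-0.006, 3.14, -0.0]
force: [0.1, -3.5, 4.9]
opening: 0.0352
gripper_force: 35.0
```

```bash
python3 - <<'E'
from h import *
st()
E
```

```text
t 15.78 tip 0.5558 0.2516 0.0178 yaw 90.2 tilt [-0.0011 -0.    ] gauge xy 0.0308 0.2506 F [ 0.1 -3.5  4.9] open 0.0352 grip 35.0
lane 1 [-0.0597 -0.0964] lane 2 [-0.0599 -0.0194] lane 3 [-0.0602  0.0576]
```

{"fn": "arm_command", "kwargs": {
  "increments": [
    [0, 0.004, -0.002, 0, 0, 0],
    [0, 0.008, -0.002, 0, 0, 0],
    [0, 0.01, -0.002, 0, 0, 0],
    [0, 0.01, -0.002, 0, 0, 0],
    [0, 0.01, -0.002, 0, 0, 0]
  ]
}}

```text
t: 16.4
tool_pos: [0.5556, 0.2535, 0.2038]
orientation: [-0.006, 3.141, -0.0]
force: [0.2, -3.7, 4.8]
opening: 0.0357
gripper_force: 35.0
```

{"fn": "arm_command", "kwargs": {
  "increments": [
    [-0.014, 0, 0, 0, 0, 0],
    [-0.028, 0, 0, 0, 0, 0],
    [-0.042, 0, 0, 0, 0, 0],
    [-0.056, 0, 0, 0, 0, 0],
    [-0.068, 0, 0, 0, 0, 0]
  ]
}}

```text
t: 17.02
tool_pos: [0.5676, 0.2542, 0.2038]
orientation: [0.006, -3.137, 0.0]
force: [-14.0, -3.7, 15.8]
opening: 0.0355
gripper_force: 35.0
```

```bash
python3 - <<'E'
from h import *
st()
E
```

```text
t 17.02 tip 0.5676 0.2542 0.0178 yaw 90.22 tilt [0.0048 0.    ] gauge xy 0.0423 0.2544 F [-14.   -3.7  15.8] open 0.0355 grip 35.0
lane 1 [-0.0479 -0.0938] lane 2 [-0.0481 -0.0168] lane 3 [-0.0484  0.0602]
```

{"fn": "arm_command", "kwargs": {
  "increments": [
    [-0.004, 0.003, -0.002, 0, 0, 0],
    [-0.008, 0.005, -0.002, 0, 0, 0],
    [-0.012, 0.005, -0.002, 0, 0, 0],
    [-0.016, 0.005, -0.002, 0, 0, 0],
    [-0.016, 0.005, -0.002, 0, 0, 0]
  ]
}}

```text
t: 17.65
tool_pos: [0.5703, 0.2545, 0.2038]
orientation: [0.006, -3.135, 0.002]
force: [-16.1, -6.6, 17.5]
opening: 0.0359
gripper_force: 35.0
```

```bash
python3 - <<'E'
from h import *
st()
E
```

```text
t 17.65 tip 0.5703 0.2545 0.0178 yaw 90.21 tilt [ 0.0066 -0.0016] gauge xy 0.0449 0.255 F [-16.1  -6.6  17.5] open 0.0359 grip 35.0
lane 1 [-0.0452 -0.0935] lane 2 [-0.0454 -0.0165] lane 3 [-0.0457  0.0605]
```

{"fn": "arm_command", "kwargs": {
  "increments": [
    [-0.004, 0, -0.003, 0, 0, 0],
    [-0.008, 0, -0.003, 0, 0, 0],
    [-0.012, 0, -0.003, 0, 0, 0],
    [-0.012, 0, -0.003, 0, 0, 0],
    [-0.012, 0, -0.003, 0, 0, 0]
  ]
}}

```text
t: 18.27
tool_pos: [0.5729, 0.2545, 0.2038]
orientation: [0.006, -3.136, 0.002]
force: [-12.6, -6.5, 11.5]
opening: 0.0355
gripper_force: 35.0
```

```bash
python3 - <<'E'
from h import *
st()
E
```

```text
t 18.27 tip 0.5729 0.2545 0.0178 yaw 90.21 tilt [ 0.0058 -0.0014] gauge xy 0.0475 0.2552 F [-12.6  -6.5  11.5] open 0.0355 grip 35.0
lane 1 [-0.0426 -0.0935] lane 2 [-0.0428 -0.0165] lane 3 [-0.0431  0.0605]
```

{"fn": "arm_command", "kwargs": {
  "increments": [
    [-0.004, 0, -0.002, 0, 0, 0],
    [-0.008, 0, -0.002, 0, 0, 0],
    [-0.012, 0, -0.002, 0, 0, 0],
    [-0.012, 0, -0.002, 0, 0, 0],
    [-0.012, 0, -0.002, 0, 0, 0]
  ]
}}

```text
t: 18.9
tool_pos: [0.5738, 0.2546, 0.2038]
orientation: [0.006, -3.131, 0.003]
force: [-21.2, -6.1, 18.0]
opening: 0.0353
gripper_force: 35.0
```

```bash
python3 - <<'E'
from h import *
st(); c=snap('scene','s2');cv2.imwrite('pics/s2c.png',cv2.resize(c['image'][165:265,330:460,::-1],None,fx=5,fy=5,interpolation=cv2.INTER_CUBIC))
E
```

```text
t 18.9 tip 0.5738 0.2546 0.0178 yaw 90.22 tilt [ 0.0104 -0.0021] gauge xy 0.0485 0.2554 F [-21.2  -6.1  18. ] open 0.0353 grip 35.0
lane 1 [-0.0417 -0.0934] lane 2 [-0.0419 -0.0164] lane 3 [-0.0422  0.0606]
```

View pics/s2c.png

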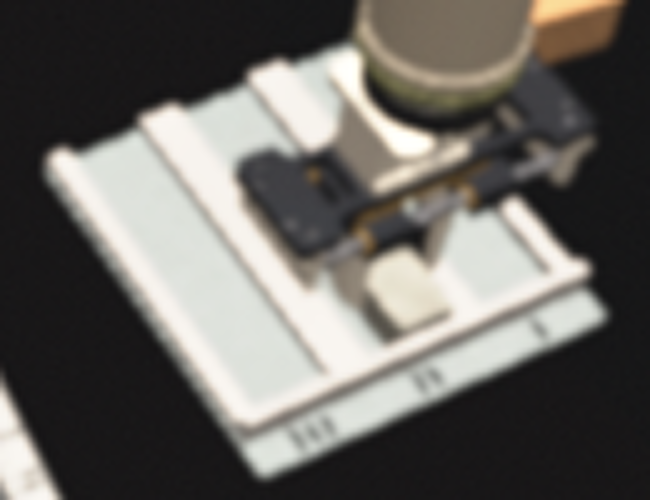

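The stick sits in lane II with its end at crop (405,325) against the stop bar, and the force rose there. I'll relieve the push, release and lift.

{"fn": "arm_command", "kwargs": {
  "increments": [
    [0.006, -0.002, 0, 0, 0, 0],
    [0.006, -0.002, 0, 0, 0, 0],
    [0.006, -0.002, 0, 0, 0, 0],
    [0.006, -0.002, 0, 0, 0, 0],
    [0.006, -0.002, 0, 0, 0, 0]
  ]
}}

```text
t: 19.58
tool_pos: [0.5734, 0.2544, 0.2038]
orientation: [0.006, -3.134, 0.002]
force: [-15.9, -3.6, 11.8]
opening: 0.0357
gripper_force: 35.0
```

{"fn": "arm_command", "kwargs": {
  "increments": [
    [0, 0, 0, 0, 0, 0],
    [0, 0, 0, 0, 0, 0],
    [0, 0, 0, 0, 0, 0],
    [0, 0, -0.03, 0, 0, 0],
    [0, 0, -0.1, 0, 0, 0]
  ],
  "fingers": -0.1
}}

```text
t: 20.2
tool_pos: [0.5756, 0.2542, 0.2249]
orientation: [0.005, -3.14, 0.001]
force: [0.2, -0.1, -0.5]
opening: 0.051
gripper_force: 0.0
```

{"fn": "arm_command", "kwargs": {
  "increments": [
    [0, 0, -0.1, 0, 0, 0],
    [0, 0, -0.2, 0, 0, 0],
    [0.1, -0.1, -0.3, 0, 0, 0.03],
    [0.3, -0.3, -0.4, 0, 0, 0.06],
    [0.6, -0.6, -0.4, 0, 0, 0.11]
  ],
  "fingers": -0.5
}}

```text
t: 20.82
tool_pos: [0.4721, 0.1491, 0.3086]
orientation: [0.539, 3.089, 0.003]
force: [0.6, -0.3, 0.9]
opening: 0.07
gripper_force: 0.0
```

```bash
sed -i 's/^LANE=.*/LANE={1:np.array([.6180,.3493]),2:np.array([.6182,.2723]),3:np.array([.6185,.1953])}/' h.py
cat >> h.py <<'E'
def sticks(f,extra=10):
    c=snap('top',f); im=c['image']; bl=cv2.GaussianBlur(im,(3,3),0).astype(int); d=bl[:,:,0]-bl[:,:,2]
    m=((d>extra)&(d<40)&(bl[:,:,1]>120)).astype(np.uint8)
    m[:,:355]=0;m[:,470:]=0;m[:170]=0;m[305:]=0
    m=cv2.morphologyEx(m,cv2.MORPH_OPEN,np.ones((5,5),np.uint8))
    for k in cv2.findContours(m,0,2)[0]:
        if cv2.contourArea(k)<200: continue
        b=cv2.boxPoints(cv2.minAreaRect(k)); w=np.array([ray(c,*p,.042)[:2] for p in b])
        e=[np.linalg.norm(w[i]-w[i-1]) for i in(1,2)]; i=1 if e[0]>e[1] else 2; v=w[i]-w[i-1]
        print('stick px',b.mean(0).round(1),'world',w.mean(0).round(4),'LW',np.round(e,4),'yaw',(np.degrees(np.arctan2(v[1],v[0]))%180).round(1))
    return c
E
python3 - <<'E'
from h import *
st(); c=sticks('t1')
cv2.imwrite('pics/t1c.png',cv2.resize(c['image'][150:330,140:480,::-1],None,fx=2.3,fy=2.3,interpolation=cv2.INTER_CUBIC))
E
```

```text
t 20.82 tip 0.4721 0.1491 0.1226 yaw 70.21 tilt [-0.0051  0.0029] gauge xy -0.0426 0.1406 F [ 0.6 -0.3  0.9] open 0.07 grip 0.0
lane 1 [-0.1459 -0.2002] lane 2 [-0.1461 -0.1232] lane 3 [-0.1464 -0.0462] 
stick px [437.  272.5] world [ 0.4411 -0.2936] LW [0.091  0.0473] yaw 90.5
stick px [387.5 246. ] world [ 0.5001 -0.1831] LW [0.0272 0.0904] yaw 85.8
stick px [391.8 199.1] world [ 0.6095 -0.1952] LW [0.0443 0.0912] yaw 81.1
```

View pics/t1c.png

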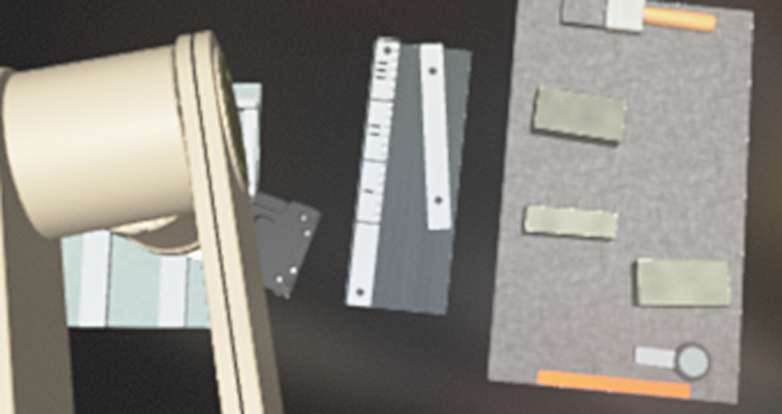

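Stick 1 is done. Sticks 2, 3 and 5 are unmoved at crop (683,282), (571,222) and (580,115). Stick 2 is next.

```bash
python3 - <<'E'
from h import *
seq([(.441,-.293,.08,0.4),(.441,-.293,.023,.4)])
E
```

```text
-> [ 0.457 -0.001  0.291] 0 [-0.216, -0.699, 0.066, -0.001, -0.0, 0.128]
-> [ 0.449 -0.147  0.279] 0 [-0.473, -0.558, 0.064, -0.001, -0.0, 0.128]
-> [ 0.441 -0.293  0.266] 0 [-0.654, -0.328, 0.063, -0.001, -0.0, 0.128]
-> [ 0.441 -0.293  0.209] 0 [-0.0, 0.0, 0.285, -0.0, -0.0, 0.0]
```

{"fn": "arm_command", "kwargs": {
  "increments": [
    [-0.07, -0.23, 0.02, 0, 0, 0.04],
    [-0.14, -0.46, 0.04, 0, 0, 0.08],
    [-0.216, -0.699, 0.066, 0, 0, 0.128],
    [-0.216, -0.699, 0.066, 0, 0, 0.128],
    [-0.216, -0.699, 0.066, 0, 0, 0.128]
  ]
}}

```text
t: 21.5
tool_pos: [0.4661, 0.0037, 0.2928]
orientation: [1.141, 2.926, 0.001]
force: [-0.4, -0.3, -0.1]
opening: 0.0699
gripper_force: 0.0
```

{"fn": "arm_command", "kwargs": {
  "increments": [
    [-0.16, -0.19, 0.02, 0, 0, 0.04],
    [-0.32, -0.38, 0.04, 0, 0, 0.08],
    [-0.473, -0.558, 0.064, 0, 0, 0.128],
    [-0.473, -0.558, 0.064, 0, 0, 0.128],
    [-0.473, -0.558, 0.064, 0, 0, 0.128]
  ]
}}

```text
t: 22.12
tool_pos: [0.4602, -0.1415, 0.2792]
orientation: [-1.7, -2.642, -0.001]
force: [-0.5, 0.4, 0.3]
opening: 0.07
gripper_force: 0.0
```

{"fn": "arm_command", "kwargs": {
  "increments": [
    [-0.22, -0.11, 0.02, 0, 0, 0.04],
    [-0.44, -0.22, 0.04, 0, 0, 0.08],
    [-0.654, -0.328, 0.063, 0, 0, 0.128],
    [-0.654, -0.328, 0.063, 0, 0, 0.128],
    [-0.654, -0.328, 0.063, 0, 0, 0.128]
  ]
}}

```text
t: 22.75
tool_pos: [0.4545, -0.2873, 0.2663]
orientation: [-2.192, -2.25, -0.001]
force: [0.7, 0.7, 0.1]
opening: 0.0699
gripper_force: 0.0
```

```bash
python3 - <<'E'
from h import *
st(); sticks('t2'); seq([(.441,-.293,.023,.4)])
E
```

```text
t 22.75 tip 0.4545 -0.2873 0.0803 yaw 1.49 tilt [ 0.001  -0.0002] gauge xy -0.0179 -0.2955 F [0.7 0.7 0.1] open 0.0699 grip 0.0
lane 1 [-0.1635 -0.6366] lane 2 [-0.1637 -0.5596] lane 3 [-0.164  -0.4826] 
stick px [430. 272.] world [ 0.4429 -0.278 ] LW [0.1788 0.1445] yaw 90.6
stick px [387.9 246.3] world [ 0.4994 -0.1839] LW [0.0283 0.0921] yaw 85.8
stick px [391.8 199.1] world [ 0.6095 -0.1952] LW [0.0443 0.0912] yaw 81.1
-> [ 0.441 -0.293  0.209] 0 [-0.028, -0.068, 0.287, -0.0, -0.0, 0.006]
```

{"fn": "arm_command", "kwargs": {
  "increments": [
    [-0.028, -0.068, 0.03, 0, 0, 0.006],
    [-0.028, -0.068, 0.15, 0, 0, 0.006],
    [-0.028, -0.068, 0.25, 0, 0, 0.006],
    [-0.028, -0.068, 0.287, 0, 0, 0.006],
    [-0.028, -0.068, 0.287, 0, 0, 0.006]
  ]
}}

```text
t: 23.42
tool_pos: [0.4401, -0.2944, 0.2086]
orientation: [-2.216, -2.225, 0.0]
force: [-0.6, -1.0, -0.3]
opening: 0.0698
gripper_force: 0.0
```

{"fn": "arm_command", "kwargs": {
  "increments": [
    [0, 0, 0, 0, 0, 0],
    [0, 0, 0, 0, 0, 0],
    [0, 0, 0, 0, 0, 0],
    [0, 0, 0, 0, 0, 0],
    [0, 0, 0, 0, 0, 0]
  ],
  "fingers": 1
}}

```text
t: 24.05
tool_pos: [0.4407, -0.295, 0.2095]
orientation: [2.217, 2.225, 0.0]
force: [-1.2, 0.3, 5.3]
opening: 0.0442
gripper_force: 35.0
```

{"fn": "arm_command", "kwargs": {
  "increments": [
    [0, 0, -0.1, 0, 0, 0],
    [0, 0, -0.2, 0, 0, 0],
    [0, 0, -0.3, 0, 0, 0],
    [0, 0, -0.35, 0, 0, 0],
    [0, 0, -0.35, 0, 0, 0]
  ]
}}

```text
t: 24.68
tool_pos: [0.4405, -0.2949, 0.2791]
orientation: [2.217, 2.225, 0.0]
force: [0.5, -0.9, -3.5]
opening: 0.0449
gripper_force: 35.0
```

```bash
python3 - <<'E'
from h import *
st()
g=gauge(-.052,-.0265)
seq([(*g,.09,90+GY),(*g,.0235,90+GY)])
E
```

```text
t 24.68 tip 0.4405 -0.2949 0.0931 yaw 0.2 tilt [-0.0004  0.0005] gauge xy -0.0311 -0.3044 F [ 0.5 -0.9 -3.5] open 0.0449 grip 35.0
lane 1 [-0.1775 -0.6442] lane 2 [-0.1777 -0.5672] lane 3 [-0.178  -0.4902] 
-> [ 0.444 -0.156  0.278] 84 [0.696, 0.018, 0.007, 0.0, 0.0, -0.234]
-> [ 0.447 -0.016  0.276] 84 [0.505, 0.48, 0.008, 0.0, 0.0, -0.234]
-> [ 0.447 -0.016  0.21 ] 84 [0.0, 0.0, 0.333, 0.0, 0.0, -0.0]
```

{"fn": "arm_command", "kwargs": {
  "increments": [
    [0.14, 0.004, 0.001, 0, 0, -0.047],
    [0.28, 0.007, 0.003, 0, 0, -0.094],
    [0.42, 0.01, 0.004, 0, 0, -0.141],
    [0.56, 0.014, 0.006, 0, 0, -0.188],
    [0.696, 0.018, 0.007, 0, 0, -0.234]
  ]
}}

```text
t: 25.3
tool_pos: [0.443, -0.1544, 0.2761]
orientation: [-1.262, -2.875, -0.0]
force: [0.6, -0.2, -3.3]
opening: 0.0443
gripper_force: 35.0
```

{"fn": "arm_command", "kwargs": {
  "increments": [
    [0.1, 0.096, 0.001, 0, 0, -0.047],
    [0.2, 0.192, 0.003, 0, 0, -0.094],
    [0.3, 0.288, 0.004, 0, 0, -0.141],
    [0.4, 0.384, 0.006, 0, 0, -0.188],
    [0.505, 0.48, 0.008, 0, 0, -0.234]
  ]
}}

```text
t: 25.92
tool_pos: [0.446, -0.0153, 0.2746]
orientation: [-0.145, -3.136, -0.0]
force: [-1.0, -0.6, -3.0]
opening: 0.0448
gripper_force: 35.0
```

{"fn": "arm_command", "kwargs": {
  "increments": [
    [0, 0, 0, 0, 0, 0],
    [0, 0, 0.1, 0, 0, 0],
    [0, 0, 0.2, 0, 0, 0],
    [0, 0, 0.27, 0, 0, 0],
    [0, 0, 0.27, 0, 0, 0]
  ]
}}

```text
t: 26.55
tool_pos: [0.4457, -0.0166, 0.2204]
orientation: [-0.154, -3.135, -0.0]
force: [-0.0, -0.0, -2.7]
opening: 0.045
gripper_force: 35.0
```

```bash
python3 - <<'E'
from h import *
st()
g=gauge(-.052,-.026)
seq([(*g,.0212,90+GY)])
E
```

```text
t 26.55 tip 0.4457 -0.0166 0.0344 yaw 84.37 tilt [ 0.0033 -0.    ] gauge xy -0.0529 -0.0269 F [-0.  -0.  -2.7] open 0.045 grip 35.0
lane 1 [-0.1723 -0.3659] lane 2 [-0.1725 -0.2889] lane 3 [-0.1728 -0.2119] 
-> [ 0.447 -0.016  0.207] 84 [-0.004, 0.005, 0.066, -0.0, -0.001, -0.0]
```

{"fn": "arm_command", "kwargs": {
  "increments": [
    [-0.004, 0.005, 0.03, 0, -0.001, 0],
    [-0.004, 0.005, 0.06, 0, -0.001, 0],
    [-0.004, 0.005, 0.066, 0, -0.001, 0],
    [-0.004, 0.005, 0.066, 0, -0.001, 0],
    [-0.004, 0.005, 0.066, 0, -0.001, 0]
  ]
}}

```text
t: 27.18
tool_pos: [0.4476, -0.0154, 0.209]
orientation: [0.152, 3.134, -0.0]
force: [-0.9, 0.6, -3.4]
opening: 0.0446
gripper_force: 35.0
```

{"fn": "arm_command", "kwargs": {
  "increments": [
    [0, 0.006, 0, 0, 0, 0],
    [0, 0.012, 0, 0, 0, 0],
    [0, 0.018, 0, 0, 0, 0],
    [0, 0.02, 0, 0, 0, 0],
    [0, 0.02, 0, 0, 0, 0]
  ]
}}

```text
t: 27.8
tool_pos: [0.4478, -0.0119, 0.2088]
orientation: [0.152, 3.135, -0.003]
force: [-1.4, -5.3, -2.6]
opening: 0.0447
gripper_force: 35.0
```

```bash
python3 - <<'E'
from h import *
st()
E
```

```text
t 27.8 tip 0.4478 -0.0119 0.0228 yaw 84.46 tilt [-0.0032 -0.0015] gauge xy -0.0512 -0.022 F [-1.4 -5.3 -2.6] open 0.0447 grip 35.0
lane 1 [-0.1702 -0.3612] lane 2 [-0.1704 -0.2842] lane 3 [-0.1707 -0.2072]
```

{"fn": "arm_command", "kwargs": {
  "increments": [
    [-0.03, 0, 0.006, 0, 0.001, 0],
    [-0.06, 0, 0.006, 0, 0.001, 0],
    [-0.1, 0, 0.006, 0, 0.001, 0],
    [-0.14, 0, 0.006, 0, 0.001, 0],
    [-0.175, 0, 0.006, 0, 0.001, 0]
  ]
}}

```text
t: 28.42
tool_pos: [0.4821, -0.0153, 0.2075]
orientation: [-0.152, -3.135, 0.002]
force: [-9.5, -4.9, 6.5]
opening: 0.0446
gripper_force: 35.0
```

{"fn": "arm_command", "kwargs": {
  "increments": [
    [-0.01, 0, 0, 0, 0, 0],
    [-0.02, 0, 0, 0, 0, 0],
    [-0.03, 0, 0, 0, 0, 0],
    [-0.035, 0, 0, 0, 0, 0],
    [-0.035, 0, 0, 0, 0, 0]
  ]
}}

```text
t: 29.05
tool_pos: [0.4888, -0.0159, 0.2075]
orientation: [-0.152, -3.135, 0.002]
force: [-8.0, -4.6, 4.3]
opening: 0.0444
gripper_force: 35.0
```

```bash
python3 - <<'E'
from h import *
st()
E
```

```text
t 29.05 tip 0.4888 -0.0159 0.0215 yaw 84.44 tilt [ 0.003  -0.0014] gauge xy -0.01 -0.0221 F [-8.  -4.6  4.3] open 0.0444 grip 35.0
lane 1 [-0.1292 -0.3652] lane 2 [-0.1294 -0.2882] lane 3 [-0.1297 -0.2112]
```

{"fn": "arm_command", "kwargs": {
  "increments": [
    [-0.007, 0, 0, 0, 0, 0],
    [-0.014, 0, 0, 0, 0, 0],
    [-0.021, 0, 0, 0, 0, 0],
    [-0.025, 0, 0, 0, 0, 0],
    [-0.025, 0, 0, 0, 0, 0]
  ]
}}

```text
t: 29.68
tool_pos: [0.4921, -0.0163, 0.2074]
orientation: [-0.152, -3.128, 0.002]
force: [-25.1, -3.7, 21.8]
opening: 0.0448
gripper_force: 35.0
```

```bash
python3 - <<'E'
from h import *
st()
E
```

```text
t 29.68 tip 0.4921 -0.0163 0.0214 yaw 84.45 tilt [ 0.0097 -0.0015] gauge xy -0.0067 -0.0221 F [-25.1  -3.7  21.8] open 0.0448 grip 35.0
lane 1 [-0.1259 -0.3656] lane 2 [-0.1261 -0.2886] lane 3 [-0.1264 -0.2116]
```

```bash
python3 - <<'E'
from h import *
l=LANE[1]; s=(.489,-.0163)
seq([(*s,.09,90+GY),(l[0]-.060,l[1]-.0265,.09,90.2)],start=(*s,.0214,90+GY))
E
```

```text
-> [ 0.489 -0.016  0.276] 84 [0.0, 0.0, -0.343, 0.0, 0.0, 0.0]
-> [0.524 0.153 0.276] 90 [-0.09, 0.86, 0.0, 0.0, 0.0, -0.016]
-> [0.558 0.323 0.276] 90 [-0.133, 0.855, 0.0, 0.0, 0.0, -0.016]
```

{"fn": "arm_command", "kwargs": {
  "increments": [
    [0, 0, 0, 0, 0, 0],
    [0.015, -0.005, -0.02, 0, 0, 0],
    [0.015, -0.005, -0.12, 0, 0, 0],
    [0.015, -0.005, -0.23, 0, 0, 0],
    [0.015, -0.005, -0.343, 0, 0, 0]
  ]
}}

```text
t: 30.3
tool_pos: [0.4916, -0.0164, 0.2769]
orientation: [0.152, 3.138, 0.001]
force: [0.7, -0.3, -2.7]
opening: 0.0444
gripper_force: 35.0
```

{"fn": "arm_command", "kwargs": {
  "increments": [
    [-0.018, 0.17, 0, 0, 0, -0.003],
    [-0.036, 0.34, 0, 0, 0, -0.006],
    [-0.054, 0.51, 0, 0, 0, -0.009],
    [-0.072, 0.68, 0, 0, 0, -0.012],
    [-0.09, 0.86, 0, 0, 0, -0.016]
  ]
}}

```text
t: 30.92
tool_pos: [0.5263, 0.1541, 0.2764]
orientation: [0.073, 3.14, 0.001]
force: [-0.3, 0.0, -3.3]
opening: 0.0449
gripper_force: 35.0
```

{"fn": "arm_command", "kwargs": {
  "increments": [
    [-0.03, 0.2, 0, 0, 0, -0.004],
    [-0.06, 0.4, 0, 0, 0, -0.008],
    [-0.09, 0.6, 0, 0, 0, -0.012],
    [-0.133, 0.855, 0, 0, 0, -0.016],
    [-0.133, 0.855, 0, 0, 0, -0.016]
  ]
}}

```text
t: 31.55
tool_pos: [0.5604, 0.3259, 0.2758]
orientation: [-0.011, 3.141, 0.002]
force: [0.6, -0.8, -2.3]
opening: 0.0446
gripper_force: 35.0
```

{"fn": "arm_command", "kwargs": {
  "increments": [
    [0, 0, 0.1, 0, 0, 0],
    [0, 0, 0.2, 0, 0, 0],
    [0, 0, 0.3, 0, 0, 0],
    [0, 0, 0.3, 0, 0, 0],
    [0, 0, 0.3, 0, 0, 0]
  ]
}}

```text
t: 32.17
tool_pos: [0.5608, 0.3221, 0.2164]
orientation: [-0.005, 3.141, 0.0]
force: [0.1, 0.7, -3.5]
opening: 0.0449
gripper_force: 35.0
```

```bash
python3 - <<'E'
from h import *
st();l=LANE[1]
seq([(l[0]-.060,l[1]-.0265,.019,90.2)])
E
```

```text
t 32.17 tip 0.5608 0.3221 0.0304 yaw 90.17 tilt [-0.0001  0.0001] gauge xy 0.029 0.3214 F [ 0.1  0.7 -3.5] open 0.0449 grip 35.0
lane 1 [-0.0572 -0.0272] lane 2 [-0.0574  0.0498] lane 3 [-0.0577  0.1268] 
-> [0.558 0.323 0.205] 90 [0.014, 0.003, 0.057, 0.0, 0.0, -0.0]
```

{"fn": "arm_command", "kwargs": {
  "increments": [
    [0, 0, 0.02, 0, 0, 0],
    [0, 0, 0.04, 0, 0, 0],
    [0, 0, 0.057, 0, 0, 0],
    [0, 0, 0.057, 0, 0, 0],
    [0, 0, 0.057, 0, 0, 0]
  ]
}}

```text
t: 32.8
tool_pos: [0.5606, 0.3224, 0.2048]
orientation: [0.006, -3.141, 0.0]
force: [1.2, 0.6, -2.3]
opening: 0.0448
gripper_force: 35.0
```

{"fn": "arm_command", "kwargs": {
  "increments": [
    [0, 0.007, 0, 0, 0, 0],
    [0, 0.014, 0, 0, 0, 0],
    [0, 0.021, 0, 0, 0, 0],
    [0, 0.026, 0, 0, 0, 0],
    [0, 0.026, 0, 0, 0, 0]
  ]
}}

```text
t: 33.42
tool_pos: [0.5607, 0.327, 0.2048]
orientation: [0.005, -3.141, 0.002]
force: [-1.4, -5.0, 0.4]
opening: 0.0445
gripper_force: 35.0
```

```bash
python3 - <<'E'
from h import *
st()
E
```

```text
t 33.42 tip 0.5607 0.327 0.0188 yaw 90.19 tilt [ 0.0005 -0.0015] gauge xy 0.0284 0.3261 F [-1.4 -5.   0.4] open 0.0445 grip 35.0
lane 1 [-0.0573 -0.0223] lane 2 [-0.0575  0.0547] lane 3 [-0.0578  0.1317]
```

{"fn": "arm_command", "kwargs": {
  "increments": [
    [-0.014, 0, 0, 0, 0, 0],
    [-0.028, 0, 0, 0, 0, 0],
    [-0.042, 0, 0, 0, 0, 0],
    [-0.056, 0, 0, 0, 0, 0],
    [-0.066, 0, 0, 0, 0, 0]
  ]
}}

```text
t: 34.05
tool_pos: [0.5731, 0.327, 0.2046]
orientation: [0.005, -3.138, 0.003]
force: [-6.5, -5.6, 4.3]
opening: 0.0448
gripper_force: 35.0
```

{"fn": "arm_command", "kwargs": {
  "increments": [
    [-0.003, 0, 0, 0, 0, 0],
    [-0.006, 0, 0, 0, 0, 0],
    [-0.009, 0, 0, 0, 0, 0],
    [-0.009, 0, 0, 0, 0, 0],
    [-0.009, 0, 0, 0, 0, 0]
  ]
}}

```text
t: 34.67
tool_pos: [0.5738, 0.3272, 0.2045]
orientation: [0.006, -3.135, 0.004]
force: [-14.2, -6.5, 8.8]
opening: 0.0448
gripper_force: 35.0
```

```bash
python3 - <<'E'
from h import *
st()
E
```

```text
t 34.67 tip 0.5738 0.3272 0.0185 yaw 90.21 tilt [ 0.0064 -0.0026] gauge xy 0.0414 0.3276 F [-14.2  -6.5   8.8] open 0.0448 grip 35.0
lane 1 [-0.0442 -0.0221] lane 2 [-0.0444  0.0549] lane 3 [-0.0447  0.1319]
```

{"fn": "arm_command", "kwargs": {
  "increments": [
    [0.006, -0.002, 0, 0, 0, 0],
    [0.006, -0.002, 0, 0, 0, 0],
    [0.006, -0.002, 0, 0, 0, 0],
    [0.006, -0.002, 0, 0, 0, 0],
    [0.006, -0.002, 0, 0, 0, 0]
  ]
}}

```text
t: 35.3
tool_pos: [0.5733, 0.327, 0.2045]
orientation: [0.006, -3.138, 0.002]
force: [-9.1, -4.3, 3.9]
opening: 0.0448
gripper_force: 35.0
```

{"fn": "arm_command", "kwargs": {
  "increments": [
    [0, 0, 0, 0, 0, 0],
    [0, 0, 0, 0, 0, 0],
    [0, 0, 0, 0, 0, 0],
    [0, 0, -0.03, 0, 0, 0],
    [0, 0, -0.1, 0, 0, 0]
  ],
  "fingers": -0.25
}}

```text
t: 35.92
tool_pos: [0.5742, 0.3271, 0.2249]
orientation: [0.005, -3.14, 0.001]
force: [-0.6, -0.2, -0.8]
opening: 0.0582
gripper_force: 0.0
```

{"fn": "arm_command", "kwargs": {
  "increments": [
    [0, 0, -0.1, 0, 0, 0],
    [0, 0, -0.2, 0, 0, 0],
    [0.1, -0.1, -0.3, 0, 0, 0.03],
    [0.3, -0.3, -0.35, 0, 0, 0.06],
    [0.3, -0.3, -0.35, 0, 0, 0.06]
  ]
}}

```text
t: 36.55
tool_pos: [0.5121, 0.265, 0.2956]
orientation: [-0.293, -3.126, 0.002]
force: [1.6, 0.3, 0.3]
opening: 0.0582
gripper_force: 0.0
```

```bash
python3 - <<'E'
from h import *
st()
seq([(.4995,-.184,.08,-4.5)])
E
```

```text
t 36.55 tip 0.5121 0.265 0.1096 yaw 79.28 tilt [ 0.0013 -0.0013] gauge xy -0.014 0.2598 F [1.6 0.3 0.3] open 0.0582 grip 0.0
lane 1 [-0.1059 -0.0843] lane 2 [-0.1061 -0.0073] lane 3 [-0.1064  0.0697] 
-> [0.508 0.115 0.286] -4 [-0.119, -0.739, 0.05, -0.0, -0.0, 0.155]
-> [ 0.504 -0.034  0.276] -4 [-0.451, -0.598, 0.05, -0.0, -0.0, 0.155]
-> [ 0.5   -0.184  0.266] -4 [-0.678, -0.317, 0.049, -0.0, -0.0, 0.155]
```

{"fn": "arm_command", "kwargs": {
  "increments": [
    [-0.04, -0.24, 0.02, 0, 0, 0.05],
    [-0.08, -0.48, 0.04, 0, 0, 0.1],
    [-0.119, -0.739, 0.05, 0, 0, 0.155],
    [-0.119, -0.739, 0.05, 0, 0, 0.155],
    [-0.119, -0.739, 0.05, 0, 0, 0.155]
  ]
}}

```text
t: 37.17
tool_pos: [0.5116, 0.1177, 0.2861]
orientation: [1.034, 2.965, 0.002]
force: [0.2, 0.5, 1.1]
opening: 0.0583
gripper_force: 0.0
```

{"fn": "arm_command", "kwargs": {
  "increments": [
    [-0.15, -0.2, 0.02, 0, 0, 0.05],
    [-0.3, -0.4, 0.04, 0, 0, 0.1],
    [-0.451, -0.598, 0.05, 0, 0, 0.155],
    [-0.451, -0.598, 0.05, 0, 0, 0.155],
    [-0.451, -0.598, 0.05, 0, 0, 0.155]
  ]
}}

```text
t: 37.8
tool_pos: [0.5075, -0.0312, 0.2752]
orientation: [1.716, 2.631, 0.001]
force: [-0.9, 0.7, 0.2]
opening: 0.0577
gripper_force: 0.0
```

{"fn": "arm_command", "kwargs": {
  "increments": [
    [-0.22, -0.1, 0.02, 0, 0, 0.05],
    [-0.44, -0.2, 0.04, 0, 0, 0.1],
    [-0.678, -0.317, 0.049, 0, 0, 0.155],
    [-0.678, -0.317, 0.049, 0, 0, 0.155],
    [-0.678, -0.317, 0.049, 0, 0, 0.155]
  ]
}}

```text
t: 38.42
tool_pos: [0.5038, -0.1805, 0.265]
orientation: [-2.299, -2.141, -0.001]
force: [-0.0, 0.6, -0.9]
opening: 0.0576
gripper_force: 0.0
```

```bash
python3 - <<'E'
from h import *
st(); c=snap('scene','s3')
seq([(.4995,-.184,.023,-4.5)])
cv2.imwrite('pics/s3c.png',cv2.resize(c['image'][170:330,170:460,::-1],None,fx=2.7,fy=2.7,interpolation=cv2.INTER_CUBIC))
E
```

```text
t 38.42 tip 0.5038 -0.1805 0.079 yaw -4.08 tilt [ 0.0008 -0.0001] gauge xy 0.0208 -0.1844 F [-0.   0.6 -0.9] open 0.0576 grip 0.0
lane 1 [-0.1142 -0.5298] lane 2 [-0.1144 -0.4528] lane 3 [-0.1147 -0.3758] 
-> [ 0.5   -0.184  0.209] -4 [-0.021, -0.02, 0.28, -0.0, -0.0, 0.002]
```

View pics/s3c.png

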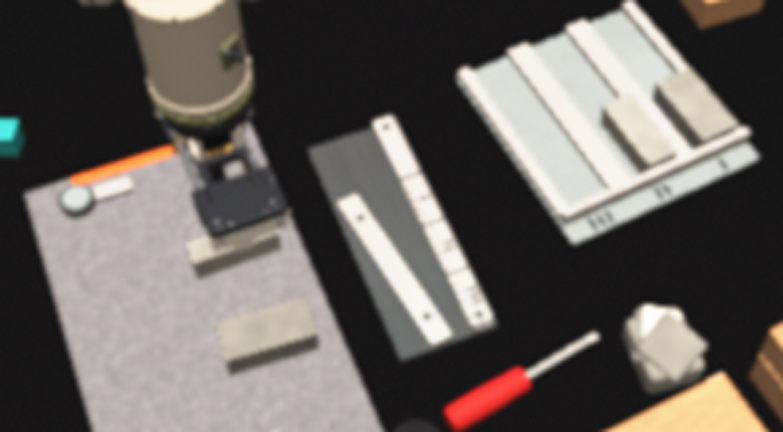

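Two sticks lie at the stop, in lanes I (crop 697,105) and II (640,130). Stick 3 is under the gripper at (235,248) and stick 5 is at (268,335). I'll grasp stick 3.

{"fn": "arm_command", "kwargs": {
  "increments": [
    [-0.021, -0.02, 0.03, 0, 0, 0.002],
    [-0.021, -0.02, 0.14, 0, 0, 0.002],
    [-0.021, -0.02, 0.24, 0, 0, 0.002],
    [-0.021, -0.02, 0.28, 0, 0, 0.002],
    [-0.021, -0.02, 0.28, 0, 0, 0.002]
  ]
}}

```text
t: 39.1
tool_pos: [0.4986, -0.1853, 0.2085]
orientation: [-2.308, -2.13, 0.001]
force: [0.5, -0.3, 0.6]
opening: 0.0585
gripper_force: 0.0
```

{"fn": "arm_command", "kwargs": {
  "increments": [
    [0, 0, 0, 0, 0, 0],
    [0, 0, 0, 0, 0, 0],
    [0, 0, 0, 0, 0, 0],
    [0, 0, 0, 0, 0, 0],
    [0, 0, 0, 0, 0, 0]
  ],
  "fingers": 1
}}

```text
t: 39.72
tool_pos: [0.499, -0.186, 0.2094]
orientation: [2.31, 2.129, 0.0]
force: [-0.9, 0.3, 2.4]
opening: 0.0261
gripper_force: 35.0
```

{"fn": "arm_command", "kwargs": {
  "increments": [
    [0, 0, -0.1, 0, 0, 0],
    [0, 0, -0.2, 0, 0, 0],
    [0, 0, -0.3, 0, 0, 0],
    [0, 0, -0.35, 0, 0, 0],
    [0, 0, -0.35, 0, 0, 0]
  ]
}}

```text
t: 40.35
tool_pos: [0.499, -0.186, 0.2794]
orientation: [2.309, 2.129, 0.0]
force: [0.0, -0.7, -1.4]
opening: 0.0256
gripper_force: 35.0
```

```bash
python3 - <<'E'
from h import *
st()
g=gauge(-.045,-.017)
seq([(*g,.09,90+GY),(*g,.0235,90+GY)])
E
```

```text
t 40.35 tip 0.499 -0.186 0.0934 yaw -4.66 tilt [-0.0003  0.0008] gauge xy 0.0166 -0.1904 F [ 0.  -0.7 -1.4] open 0.0256 grip 35.0
lane 1 [-0.119  -0.5353] lane 2 [-0.1192 -0.4583] lane 3 [-0.1195 -0.3813] 
-> [ 0.477 -0.097  0.278] 84 [0.436, -0.147, 0.008, 0.0, 0.0, -0.248]
-> [ 0.454 -0.007  0.276] 84 [0.414, 0.201, 0.008, 0.0, 0.0, -0.248]
-> [ 0.454 -0.007  0.21 ] 84 [-0.0, -0.0, 0.332, -0.0, 0.0, -0.0]
```

{"fn": "arm_command", "kwargs": {
  "increments": [
    [0.087, -0.03, 0.001, 0, 0, -0.05],
    [0.174, -0.06, 0.003, 0, 0, -0.1],
    [0.261, -0.09, 0.005, 0, 0, -0.15],
    [0.35, -0.12, 0.006, 0, 0, -0.2],
    [0.436, -0.147, 0.008, 0, 0, -0.248]
  ]
}}

```text
t: 40.98
tool_pos: [0.476, -0.0959, 0.276]
orientation: [-1.32, -2.849, 0.0]
force: [0.6, 0.1, -1.6]
opening: 0.0256
gripper_force: 35.0
```

{"fn": "arm_command", "kwargs": {
  "increments": [
    [0.083, 0.04, 0.001, 0, 0, -0.05],
    [0.166, 0.08, 0.003, 0, 0, -0.1],
    [0.25, 0.12, 0.005, 0, 0, -0.15],
    [0.33, 0.16, 0.006, 0, 0, -0.2],
    [0.414, 0.201, 0.008, 0, 0, -0.248]
  ]
}}

```text
t: 41.6
tool_pos: [0.4536, -0.0067, 0.2745]
orientation: [-0.139, -3.137, -0.0]
force: [0.3, -0.1, -2.2]
opening: 0.0257
gripper_force: 35.0
```

{"fn": "arm_command", "kwargs": {
  "increments": [
    [0, 0, 0, 0, 0, 0],
    [0, 0, 0.1, 0, 0, 0],
    [0, 0, 0.2, 0, 0, 0],
    [0, 0, 0.28, 0, 0, 0],
    [0, 0, 0.28, 0, 0, 0]
  ]
}}

```text
t: 42.22
tool_pos: [0.4534, -0.0076, 0.2181]
orientation: [-0.15, -3.135, -0.0]
force: [0.0, -0.0, -1.9]
opening: 0.0258
gripper_force: 35.0
```

```bash
python3 - <<'E'
from h import *
st()
g=gauge(-.045,-.017)
seq([(*g,.0205,90+GY)])
E
```

```text
t 42.23 tip 0.4534 -0.0076 0.0321 yaw 84.52 tilt [ 0.0035 -0.    ] gauge xy -0.046 -0.0172 F [ 0.  -0.  -1.9] open 0.0258 grip 35.0
lane 1 [-0.1646 -0.3569] lane 2 [-0.1648 -0.2799] lane 3 [-0.1651 -0.2029] 
-> [ 0.454 -0.007  0.206] 84 [-0.005, 0.001, 0.058, -0.0, -0.001, 0.0]
```

{"fn": "arm_command", "kwargs": {
  "increments": [
    [-0.005, 0, 0.03, 0, -0.001, 0],
    [-0.005, 0, 0.05, 0, -0.001, 0],
    [-0.005, 0, 0.058, 0, -0.001, 0],
    [-0.005, 0, 0.058, 0, -0.001, 0],
    [-0.005, 0, 0.058, 0, -0.001, 0]
  ]
}}

```text
t: 42.85
tool_pos: [0.4554, -0.0074, 0.2085]
orientation: [0.147, 3.135, -0.0]
force: [0.3, -0.3, -1.6]
opening: 0.0257
gripper_force: 35.0
```

{"fn": "arm_command", "kwargs": {
  "increments": [
    [0, 0.006, 0, 0, 0, 0],
    [0, 0.012, 0, 0, 0, 0],
    [0, 0.018, 0, 0, 0, 0],
    [0, 0.022, 0, 0, 0, 0],
    [0, 0.022, 0, 0, 0, 0]
  ]
}}

```text
t: 43.48
tool_pos: [0.4556, -0.0034, 0.2083]
orientation: [0.147, 3.135, -0.002]
force: [-1.3, -4.8, -1.6]
opening: 0.0259
gripper_force: 35.0
```

```bash
python3 - <<'E'
from h import *
st()
E
```

```text
t 43.48 tip 0.4556 -0.0034 0.0223 yaw 84.62 tilt [-0.003  -0.0009] gauge xy -0.0442 -0.0128 F [-1.3 -4.8 -1.6] open 0.0259 grip 35.0
lane 1 [-0.1624 -0.3527] lane 2 [-0.1626 -0.2757] lane 3 [-0.1629 -0.1987]
```

{"fn": "arm_command", "kwargs": {
  "increments": [
    [-0.08, 0, 0.004, 0, 0.001, 0.001],
    [-0.16, 0, 0.004, 0, 0.001, 0.001],
    [-0.24, 0, 0.004, 0, 0.001, 0.001],
    [-0.32, -0.001, 0.004, 0, 0.001, 0.001],
    [-0.4, -0.001, 0.004, 0, 0.001, 0.001]
  ]
}}

```text
t: 44.1
tool_pos: [0.5351, -0.0111, 0.2074]
orientation: [-0.152, -3.135, 0.001]
force: [-7.0, -5.0, 4.8]
opening: 0.026
gripper_force: 35.0
```

{"fn": "arm_command", "kwargs": {
  "increments": [
    [-0.08, 0, 0, 0, 0, 0],
    [-0.16, 0, 0, 0, 0, 0],
    [-0.24, 0, 0, 0, 0, 0],
    [-0.32, 0, 0, 0, 0, 0],
    [-0.36, 0, 0, 0, 0, 0]
  ]
}}

```text
t: 44.72
tool_pos: [0.607, -0.0182, 0.2074]
orientation: [-0.153, -3.136, 0.001]
force: [-9.5, -3.6, 7.3]
opening: 0.0258
gripper_force: 35.0
```

```bash
python3 - <<'E'
from h import *
st()
E
```

```text
t 44.73 tip 0.607 -0.0182 0.0214 yaw 84.42 tilt [ 0.0022 -0.0007] gauge xy 0.1078 -0.013 F [-9.5 -3.6  7.3] open 0.0258 grip 35.0
lane 1 [-0.011  -0.3675] lane 2 [-0.0112 -0.2905] lane 3 [-0.0115 -0.2135]
```

{"fn": "arm_command", "kwargs": {
  "increments": [
    [-0.012, 0, 0, 0, 0, 0],
    [-0.024, 0, 0, 0, 0, 0],
    [-0.036, 0, 0, 0, 0, 0],
    [-0.048, 0, 0, 0, 0, 0],
    [-0.06, 0, 0, 0, 0, 0]
  ]
}}

```text
t: 45.35
tool_pos: [0.6183, -0.0193, 0.2075]
orientation: [-0.153, -3.135, 0.001]
force: [-7.1, -3.6, 4.1]
opening: 0.0259
gripper_force: 35.0
```

{"fn": "arm_command", "kwargs": {
  "increments": [
    [-0.005, 0, 0, 0, 0, 0],
    [-0.01, 0, 0, 0, 0, 0],
    [-0.015, 0, 0, 0, 0, 0],
    [-0.015, 0, 0, 0, 0, 0],
    [-0.015, 0, 0, 0, 0, 0]
  ]
}}

```text
t: 45.98
tool_pos: [0.6204, -0.0195, 0.2075]
orientation: [-0.152, -3.133, 0.001]
force: [-14.1, -3.1, 9.0]
opening: 0.0261
gripper_force: 35.0
```

```bash
python3 - <<'E'
from h import *
st()
E
```

```text
t 45.98 tip 0.6204 -0.0195 0.0215 yaw 84.43 tilt [ 0.0053 -0.0008] gauge xy 0.1213 -0.013 F [-14.1  -3.1   9. ] open 0.0261 grip 35.0
lane 1 [ 0.0024 -0.3688] lane 2 [ 0.0022 -0.2918] lane 3 [ 0.0019 -0.2148]
```

{"fn": "arm_command", "kwargs": {
  "increments": [
    [-0.005, 0, 0, 0, 0, 0],
    [-0.008, 0, 0, 0, 0, 0],
    [-0.008, 0, 0, 0, 0, 0],
    [-0.008, 0, 0, 0, 0, 0],
    [-0.008, 0, 0, 0, 0, 0]
  ]
}}

```text
t: 46.6
tool_pos: [0.6214, -0.0196, 0.2075]
orientation: [-0.152, -3.13, 0.001]
force: [-19.9, -4.3, 13.9]
opening: 0.0257
gripper_force: 35.0
```

```bash
python3 - <<'E'
from h import *
st();l=LANE[3]; s=(.618,-.0195)
seq([(*s,.09,90+GY),(l[0]-.060,l[1]-.017,.09,90.2),(l[0]-.060,l[1]-.017,.030,90.2)],start=(*s,.0214,90+GY))
E
```

```text
t 46.6 tip 0.6214 -0.0196 0.0215 yaw 84.44 tilt [ 0.0076 -0.0009] gauge xy 0.1223 -0.0129 F [-19.9  -4.3  13.9] open 0.0257 grip 35.0
lane 1 [ 0.0034 -0.3689] lane 2 [ 0.0032 -0.2919] lane 3 [ 0.0029 -0.2149] 
-> [ 0.618 -0.02   0.276] 84 [0.0, 0.0, -0.343, 0.0, 0.0, 0.0]
-> [0.588 0.079 0.276] 90 [0.196, 0.478, 0.0, 0.0, 0.0, -0.016]
-> [0.558 0.178 0.276] 90 [0.172, 0.487, 0.0, 0.0, 0.0, -0.016]
-> [0.558 0.178 0.216] 90 [0.0, 0.0, 0.3, 0.0, 0.0, 0.0]
```

{"fn": "arm_command", "kwargs": {
  "increments": [
    [0, 0, 0, 0, 0, 0],
    [0.015, -0.005, -0.02, 0, 0, 0],
    [0.015, -0.005, -0.12, 0, 0, 0],
    [0.015, -0.005, -0.23, 0, 0, 0],
    [0.015, -0.005, -0.343, 0, 0, 0]
  ]
}}

```text
t: 47.22
tool_pos: [0.621, -0.0197, 0.2788]
orientation: [0.152, 3.136, 0.001]
force: [-0.1, 0.3, -2.3]
opening: 0.0255
gripper_force: 35.0
```

{"fn": "arm_command", "kwargs": {
  "increments": [
    [0.04, 0.1, 0, 0, 0, -0.003],
    [0.08, 0.2, 0, 0, 0, -0.006],
    [0.12, 0.3, 0, 0, 0, -0.009],
    [0.16, 0.4, 0, 0, 0, -0.012],
    [0.196, 0.478, 0, 0, 0, -0.016]
  ]
}}

```text
t: 47.85
tool_pos: [0.5899, 0.0807, 0.2758]
orientation: [-0.07, -3.14, -0.0]
force: [0.3, -0.7, -2.1]
opening: 0.0258
gripper_force: 35.0
```

{"fn": "arm_command", "kwargs": {
  "increments": [
    [0.04, 0.12, 0, 0, 0, -0.004],
    [0.08, 0.24, 0, 0, 0, -0.008],
    [0.13, 0.36, 0, 0, 0, -0.012],
    [0.172, 0.487, 0, 0, 0, -0.016],
    [0.172, 0.487, 0, 0, 0, -0.016]
  ]
}}

```text
t: 48.48
tool_pos: [0.56, 0.1798, 0.2761]
orientation: [0.01, -3.141, -0.0]
force: [0.6, 0.5, -1.8]
opening: 0.0257
gripper_force: 35.0
```

{"fn": "arm_command", "kwargs": {
  "increments": [
    [0, 0, 0.1, 0, 0, 0],
    [0, 0, 0.2, 0, 0, 0],
    [0, 0, 0.3, 0, 0, 0],
    [0, 0, 0.3, 0, 0, 0],
    [0, 0, 0.3, 0, 0, 0]
  ]
}}

```text
t: 49.1
tool_pos: [0.561, 0.1776, 0.2163]
orientation: [0.005, -3.141, 0.0]
force: [0.3, 0.3, -2.0]
opening: 0.0258
gripper_force: 35.0
```

```bash
python3 - <<'E'
from h import *
st();l=LANE[3]
seq([(l[0]-.060,l[1]-.017,.019,90.2)])
E
```

```text
t 49.1 tip 0.561 0.1776 0.0303 yaw 90.18 tilt [ 0.0002 -0.0001] gauge xy 0.0432 0.1775 F [ 0.3  0.3 -2. ] open 0.0258 grip 35.0
lane 1 [-0.057  -0.1717] lane 2 [-0.0572 -0.0947] lane 3 [-0.0575 -0.0177] 
-> [0.558 0.178 0.205] 90 [0.013, 0.003, 0.056, -0.0, -0.0, -0.0]
```

{"fn": "arm_command", "kwargs": {
  "increments": [
    [0, 0, 0.02, 0, 0, 0],
    [0, 0, 0.04, 0, 0, 0],
    [0, 0, 0.057, 0, 0, 0],
    [0, 0, 0.057, 0, 0, 0],
    [0, 0, 0.057, 0, 0, 0]
  ]
}}

```text
t: 49.72
tool_pos: [0.5608, 0.1778, 0.2049]
orientation: [0.006, -3.142, 0.0]
force: [-0.6, 0.4, -1.9]
opening: 0.026
gripper_force: 35.0
```

{"fn": "arm_command", "kwargs": {
  "increments": [
    [0, 0.007, 0, 0, 0, 0],
    [0, 0.014, 0, 0, 0, 0],
    [0, 0.021, 0, 0, 0, 0],
    [0, 0.026, 0, 0, 0, 0],
    [0, 0.026, 0, 0, 0, 0]
  ]
}}

```text
t: 50.35
tool_pos: [0.5608, 0.1824, 0.2049]
orientation: [0.005, -3.141, 0.002]
force: [-1.6, -3.6, 0.7]
opening: 0.0258
gripper_force: 35.0
```

```bash
python3 - <<'E'
from h import *
st()
E
```

```text
t 50.35 tip 0.5608 0.1824 0.0189 yaw 90.19 tilt [ 0.0003 -0.0014] gauge xy 0.0425 0.1823 F [-1.6 -3.6  0.7] open 0.0258 grip 35.0
lane 1 [-0.0572 -0.1669] lane 2 [-0.0574 -0.0899] lane 3 [-0.0577 -0.0129]
```

Rail contact. Now forward to the stop.

{"fn": "arm_command", "kwargs": {
  "increments": [
    [-0.014, 0.002, 0, 0, 0, 0],
    [-0.028, 0.002, 0, 0, 0, 0],
    [-0.042, 0.002, 0, 0, 0, 0],
    [-0.056, 0.002, 0, 0, 0, 0],
    [-0.066, 0.002, 0, 0, 0, 0]
  ]
}}

```text
t: 50.98
tool_pos: [0.5731, 0.1826, 0.2045]
orientation: [0.005, -3.138, 0.003]
force: [-8.2, -6.6, 5.5]
opening: 0.0255
gripper_force: 35.0
```

{"fn": "arm_command", "kwargs": {
  "increments": [
    [-0.003, 0, 0, 0, 0, 0],
    [-0.006, 0, 0, 0, 0, 0],
    [-0.01, 0, 0, 0, 0, 0],
    [-0.01, 0, 0, 0, 0, 0],
    [-0.01, 0, 0, 0, 0, 0]
  ]
}}

```text
t: 51.6
tool_pos: [0.5742, 0.1827, 0.2045]
orientation: [0.005, -3.135, 0.004]
force: [-14.6, -8.2, 11.9]
opening: 0.0259
gripper_force: 35.0
```

```bash
python3 - <<'E'
from h import *
st()
E
```

```text
t 51.6 tip 0.5742 0.1827 0.0185 yaw 90.19 tilt [ 0.0067 -0.0025] gauge xy 0.0558 0.1838 F [-14.6  -8.2  11.9] open 0.0259 grip 35.0
lane 1 [-0.0438 -0.1666] lane 2 [-0.044  -0.0896] lane 3 [-0.0443 -0.0126]
```

{"fn": "arm_command", "kwargs": {
  "increments": [
    [-0.004, 0, 0, 0, 0, 0],
    [-0.008, 0, 0, 0, 0, 0],
    [-0.008, 0, 0, 0, 0, 0],
    [-0.008, 0, 0, 0, 0, 0],
    [-0.008, 0, 0, 0, 0, 0]
  ]
}}

```text
t: 52.22
tool_pos: [0.5749, 0.1828, 0.2044]
orientation: [0.006, -3.132, 0.004]
force: [-22.6, -7.5, 16.9]
opening: 0.0256
gripper_force: 35.0
```

{"fn": "arm_command", "kwargs": {
  "increments": [
    [0.006, -0.003, 0, 0, 0, 0],
    [0.008, -0.003, 0, 0, 0, 0],
    [0.008, -0.003, 0, 0, 0, 0],
    [0.008, -0.003, 0, 0, 0, 0],
    [0.008, -0.003, 0, 0, 0, 0]
  ]
}}

```text
t: 52.85
tool_pos: [0.5742, 0.1825, 0.2045]
orientation: [0.006, -3.135, 0.002]
force: [-13.9, -4.5, 9.4]
opening: 0.0258
gripper_force: 35.0
```

{"fn": "arm_command", "kwargs": {
  "increments": [
    [0, 0, 0, 0, 0, 0],
    [0, 0, 0, 0, 0, 0],
    [0, 0, 0, 0, 0, 0],
    [0, 0, -0.03, 0, 0, 0],
    [0, 0, -0.1, 0, 0, 0]
  ],
  "fingers": 0.1
}}

```text
t: 53.48
tool_pos: [0.5757, 0.1828, 0.225]
orientation: [0.006, -3.14, 0.0]
force: [0.1, -0.0, 0.5]
opening: 0.0419
gripper_force: 0.0
```

{"fn": "arm_command", "kwargs": {
  "increments": [
    [0, 0, -0.1, 0, 0, 0],
    [0, 0, -0.2, 0, 0, 0],
    [0, -0.2, -0.35, 0, 0, 0.03],
    [0, -0.4, -0.35, 0, 0, 0.06],
    [0, -0.4, -0.35, 0, 0, 0.06]
  ],
  "fingers": -0.5
}}

```text
t: 54.1
tool_pos: [0.5768, 0.1007, 0.2971]
orientation: [0.296, 3.125, -0.0]
force: [-1.0, 0.3, 0.4]
opening: 0.0695
gripper_force: 0.0
```

```bash
python3 - <<'E'
from h import *
st(); sticks('t5')
seq([(.609,-.196,.08,-8.7)])
E
```

```text
t 54.1 tip 0.5768 0.1007 0.1111 yaw 79.19 tilt [-0.0027  0.0001] gauge xy 0.0663 0.1024 F [-1.   0.3  0.4] open 0.0695 grip 0.0
lane 1 [-0.0412 -0.2486] lane 2 [-0.0414 -0.1716] lane 3 [-0.0417 -0.0946] 
stick px [391.9 199.2] world [ 0.6093 -0.1953] LW [0.0435 0.0906] yaw 81.6
-> [ 0.593 -0.047  0.281] -9 [-0.218, -0.717, 0.076, 0.0, 0.0, 0.244]
-> [ 0.609 -0.196  0.266] -9 [-0.655, -0.364, 0.077, 0.0, 0.0, 0.244]
```

{"fn": "arm_command", "kwargs": {
  "increments": [
    [-0.045, -0.15, 0.015, 0, 0, 0.05],
    [-0.09, -0.3, 0.03, 0, 0, 0.1],
    [-0.135, -0.45, 0.045, 0, 0, 0.15],
    [-0.218, -0.717, 0.076, 0, 0, 0.2],
    [-0.218, -0.717, 0.076, 0, 0, 0.244]
  ]
}}

```text
t: 54.78
tool_pos: [0.593, -0.0484, 0.2796]
orientation: [-1.448, -2.788, 0.001]
force: [0.8, 0.5, -1.0]
opening: 0.0699
gripper_force: 0.0
```

{"fn": "arm_command", "kwargs": {
  "increments": [
    [-0.15, -0.08, 0.015, 0, 0, 0.05],
    [-0.3, -0.16, 0.03, 0, 0, 0.1],
    [-0.45, -0.25, 0.045, 0, 0, 0.15],
    [-0.655, -0.364, 0.077, 0, 0, 0.2],
    [-0.655, -0.364, 0.077, 0, 0, 0.244]
  ]
}}

```text
t: 55.4
tool_pos: [0.6098, -0.197, 0.2641]
orientation: [2.385, 2.045, -0.001]
force: [-0.4, 1.5, -0.3]
opening: 0.0697
gripper_force: 0.0
```

```bash
python3 - <<'E'
from h import *
st()
seq([(.609,-.196,.023,-8.7)])
E
```

```text
t 55.4 tip 0.6098 -0.197 0.0781 yaw -8.78 tilt [-0.0004 -0.0002] gauge xy 0.1279 -0.1906 F [-0.4  1.5 -0.3] open 0.0697 grip 0.0
lane 1 [-0.0082 -0.5463] lane 2 [-0.0084 -0.4693] lane 3 [-0.0087 -0.3923] 
-> [ 0.609 -0.196  0.209] -9 [0.004, -0.005, 0.275, -0.0, 0.0, -0.0]
```

{"fn": "arm_command", "kwargs": {
  "increments": [
    [0.004, -0.005, 0.06, 0, 0, 0],
    [0.004, -0.005, 0.14, 0, 0, 0],
    [0.004, -0.005, 0.22, 0, 0, 0],
    [0.004, -0.005, 0.273, 0, 0, 0],
    [0.004, -0.005, 0.273, 0, 0, 0]
  ]
}}

```text
t: 56.02
tool_pos: [0.6081, -0.1936, 0.208]
orientation: [-2.376, -2.051, 0.002]
force: [-0.2, -0.5, -1.0]
opening: 0.0698
gripper_force: 0.0
```

{"fn": "arm_command", "kwargs": {
  "increments": [
    [0, 0, 0, 0, 0, 0],
    [0, 0, 0, 0, 0, 0],
    [0, 0, 0, 0, 0, 0],
    [0, 0, 0, 0, 0, 0],
    [0, 0, 0, 0, 0, 0]
  ],
  "fingers": 1
}}

```text
t: 56.65
tool_pos: [0.6089, -0.1942, 0.2103]
orientation: [2.378, 2.051, 0.001]
force: [-0.5, -0.8, 3.6]
opening: 0.0428
gripper_force: 35.0
```

{"fn": "arm_command", "kwargs": {
  "increments": [
    [0, 0, -0.1, 0, 0, 0],
    [0, 0, -0.2, 0, 0, 0],
    [0, 0, -0.3, 0, 0, 0],
    [0, 0, -0.35, 0, 0, 0],
    [0, 0, -0.35, 0, 0, 0]
  ]
}}

```text
t: 57.28
tool_pos: [0.6091, -0.1942, 0.2813]
orientation: [2.377, 2.051, 0.002]
force: [-0.6, -0.3, -3.8]
opening: 0.043
gripper_force: 35.0
```

```bash
python3 - <<'E'
from h import *
st()
g=gauge(-.052,-.0255)
seq([(*g,.09,90+GY)])
E
```

```text
t 57.27 tip 0.6091 -0.1942 0.0953 yaw -8.44 tilt [-0.0006  0.0024] gauge xy 0.127 -0.1879 F [-0.6 -0.3 -3.8] open 0.043 grip 35.0
lane 1 [-0.0089 -0.5435] lane 2 [-0.0091 -0.4665] lane 3 [-0.0094 -0.3895] 
-> [ 0.528 -0.105  0.279] 84 [0.383, -0.467, 0.012, 0.0, 0.0, -0.258]
-> [ 0.447 -0.015  0.276] 84 [0.603, -0.044, 0.013, 0.0, 0.0, -0.258]
```

{"fn": "arm_command", "kwargs": {
  "increments": [
    [0.077, -0.093, 0.002, 0, 0, -0.052],
    [0.154, -0.187, 0.004, 0, 0, -0.104],
    [0.23, -0.28, 0.006, 0, 0, -0.156],
    [0.306, -0.374, 0.009, 0, 0, -0.208],
    [0.383, -0.467, 0.012, 0, 0, -0.258]
  ]
}}

```text
t: 57.9
tool_pos: [0.5265, -0.1039, 0.2762]
orientation: [-1.369, -2.826, 0.0]
force: [0.0, 0.4, -3.5]
opening: 0.0428
gripper_force: 35.0
```

{"fn": "arm_command", "kwargs": {
  "increments": [
    [0.12, -0.009, 0.002, 0, 0, -0.052],
    [0.24, -0.018, 0.004, 0, 0, -0.104],
    [0.36, -0.027, 0.006, 0, 0, -0.156],
    [0.48, -0.036, 0.009, 0, 0, -0.208],
    [0.603, -0.044, 0.013, 0, 0, -0.258]
  ]
}}

```text
t: 58.52
tool_pos: [0.4454, -0.0144, 0.2738]
orientation: [-0.144, -3.137, -0.0]
force: [0.6, 0.0, -3.9]
opening: 0.0423
gripper_force: 35.0
```

{"fn": "arm_command", "kwargs": {
  "increments": [
    [0, 0, 0, 0, 0, 0],
    [0, 0, 0.1, 0, 0, 0],
    [0, 0, 0.2, 0, 0, 0],
    [0, 0, 0.27, 0, 0, 0],
    [0, 0, 0.27, 0, 0, 0]
  ]
}}

```text
t: 59.15
tool_pos: [0.4458, -0.0152, 0.2194]
orientation: [-0.154, -3.135, -0.0]
force: [-0.7, 0.3, -4.0]
opening: 0.0428
gripper_force: 35.0
```

```bash
python3 - <<'E'
from h import *
st()
g=gauge(-.052,-.0255)
seq([(*g,.0220,90+GY)])
E
```

```text
t 59.15 tip 0.4458 -0.0152 0.0334 yaw 84.37 tilt [0.0028 0.0001] gauge xy -0.0529 -0.0255 F [-0.7  0.3 -4. ] open 0.0428 grip 35.0
lane 1 [-0.1722 -0.3645] lane 2 [-0.1724 -0.2875] lane 3 [-0.1727 -0.2105] 
-> [ 0.447 -0.015  0.208] 84 [-0.005, -0.0, 0.057, 0.0, -0.001, -0.0]
```

{"fn": "arm_command", "kwargs": {
  "increments": [
    [-0.005, 0, 0.03, 0, -0.001, 0],
    [-0.005, 0, 0.05, 0, -0.001, 0],
    [-0.005, 0, 0.058, 0, -0.001, 0],
    [-0.005, 0, 0.058, 0, -0.001, 0],
    [-0.005, 0, 0.058, 0, -0.001, 0]
  ]
}}

```text
t: 59.78
tool_pos: [0.4474, -0.0151, 0.2093]
orientation: [0.152, 3.134, -0.0]
force: [0.4, -0.7, -3.8]
opening: 0.0426
gripper_force: 35.0
```

{"fn": "arm_command", "kwargs": {
  "increments": [
    [0, 0.006, 0, 0, 0, 0],
    [0, 0.012, 0, 0, 0, 0],
    [0, 0.018, 0, 0, 0, 0],
    [0, 0.022, 0, 0, 0, 0],
    [0, 0.022, 0, 0, 0, 0]
  ]
}}

```text
t: 60.4
tool_pos: [0.4478, -0.011, 0.2092]
orientation: [0.152, 3.135, -0.002]
force: [-1.0, -5.3, -2.7]
opening: 0.0425
gripper_force: 35.0
```

```bash
python3 - <<'E'
from h import *
st()
E
```

```text
t 60.4 tip 0.4478 -0.011 0.0232 yaw 84.46 tilt [-0.0032 -0.0009] gauge xy -0.0513 -0.0211 F [-1.  -5.3 -2.7] open 0.0425 grip 35.0
lane 1 [-0.1702 -0.3603] lane 2 [-0.1704 -0.2833] lane 3 [-0.1707 -0.2063]
```

Fence contact again. Expected wedge is near x 0.0065, about 58 mm ahead.

{"fn": "arm_command", "kwargs": {
  "increments": [
    [-0.05, 0, 0.005, 0, 0.001, 0],
    [-0.1, 0, 0.005, 0, 0.001, 0],
    [-0.15, 0, 0.005, 0, 0.001, 0],
    [-0.2, 0, 0.005, 0, 0.001, 0],
    [-0.25, 0, 0.005, 0, 0.001, 0]
  ]
}}

```text
t: 61.02
tool_pos: [0.4971, -0.0159, 0.2083]
orientation: [-0.152, -3.135, 0.001]
force: [-10.8, -3.4, 7.3]
opening: 0.0426
gripper_force: 35.0
```

{"fn": "arm_command", "kwargs": {
  "increments": [
    [-0.008, 0, 0, 0, 0, 0],
    [-0.016, 0, 0, 0, 0, 0],
    [-0.024, 0, 0, 0, 0, 0],
    [-0.032, 0, 0, 0, 0, 0],
    [-0.04, 0, 0, 0, 0, 0]
  ]
}}

```text
t: 61.65
tool_pos: [0.503, -0.0164, 0.2082]
orientation: [-0.152, -3.128, 0.001]
force: [-29.7, -2.4, 27.1]
opening: 0.0428
gripper_force: 35.0
```

{"fn": "arm_command", "kwargs": {
  "increments": [
    [-0.004, 0, 0, 0, 0, 0],
    [-0.008, 0, 0, 0, 0, 0],
    [-0.01, 0, 0, 0, 0, 0],
    [-0.01, 0, 0, 0, 0, 0],
    [-0.01, 0, 0, 0, 0, 0]
  ]
}}

```text
t: 62.28
tool_pos: [0.5043, -0.0166, 0.208]
orientation: [-0.152, -3.126, 0.0]
force: [-31.2, -3.1, 27.2]
opening: 0.0425
gripper_force: 35.0
```

```bash
python3 - <<'E'
from h import *
st()
E
```

```text
t 62.27 tip 0.5043 -0.0166 0.022 yaw 84.44 tilt [ 0.0122 -0.0008] gauge xy 0.0055 -0.0212 F [-31.2  -3.1  27.2] open 0.0425 grip 35.0
lane 1 [-0.1137 -0.3659] lane 2 [-0.1139 -0.2889] lane 3 [-0.1142 -0.2119]
```

```bash
python3 - <<'E'
from h import *
l=LANE[1]; s=(.502,-.0166)
seq([(*s,.09,90+GY),(l[0]-.150,l[1]-.0262,.09,90.2)],start=(*s,.022,90+GY))
E
```

```text
-> [ 0.502 -0.017  0.276] 84 [0.0, 0.0, -0.34, 0.0, 0.0, 0.0]
-> [0.485 0.153 0.276] 90 [0.167, 0.837, 0.0, 0.0, 0.0, -0.016]
-> [0.468 0.323 0.276] 90 [0.125, 0.844, 0.0, 0.0, 0.0, -0.016]
```

{"fn": "arm_command", "kwargs": {
  "increments": [
    [0, 0, 0, 0, 0, 0],
    [0.015, -0.005, -0.02, 0, 0, 0],
    [0.015, -0.005, -0.12, 0, 0, 0],
    [0.015, -0.005, -0.23, 0, 0, 0],
    [0.015, -0.005, -0.343, 0, 0, 0]
  ]
}}

```text
t: 62.9
tool_pos: [0.5045, -0.017, 0.2775]
orientation: [0.152, 3.138, 0.001]
force: [-0.9, -0.3, -4.4]
opening: 0.0425
gripper_force: 35.0
```

{"fn": "arm_command", "kwargs": {
  "increments": [
    [0.033, 0.167, 0, 0, 0, -0.003],
    [0.066, 0.334, 0, 0, 0, -0.006],
    [0.1, 0.5, 0, 0, 0, -0.009],
    [0.134, 0.67, 0, 0, 0, -0.012],
    [0.167, 0.837, 0, 0, 0, -0.016]
  ]
}}

```text
t: 63.52
tool_pos: [0.4873, 0.154, 0.277]
orientation: [0.073, 3.14, 0.001]
force: [0.4, -0.8, -3.1]
opening: 0.0425
gripper_force: 35.0
```

{"fn": "arm_command", "kwargs": {
  "increments": [
    [0.03, 0.2, 0, 0, 0, -0.004],
    [0.06, 0.4, 0, 0, 0, -0.008],
    [0.09, 0.6, 0, 0, 0, -0.012],
    [0.125, 0.844, 0, 0, 0, -0.016],
    [0.125, 0.844, 0, 0, 0, -0.016]
  ]
}}

```text
t: 64.15
tool_pos: [0.4695, 0.3256, 0.2769]
orientation: [-0.011, 3.141, 0.003]
force: [0.4, -0.5, -2.4]
opening: 0.0427
gripper_force: 35.0
```

{"fn": "arm_command", "kwargs": {
  "increments": [
    [0, 0, 0, 0, 0, 0],
    [0, 0, 0.1, 0, 0, 0],
    [0, 0, 0.2, 0, 0, 0],
    [0, 0, 0.28, 0, 0, 0],
    [0, 0, 0.28, 0, 0, 0]
  ]
}}

```text
t: 64.78
tool_pos: [0.4693, 0.3215, 0.2181]
orientation: [0.005, -3.137, 0.004]
force: [-0.6, 0.1, -3.9]
opening: 0.0428
gripper_force: 35.0
```

```bash
python3 - <<'E'
from h import *
st();l=LANE[1]
seq([(l[0]-.150,l[1]-.026,.0198,90.2)])
E
```

```text
t 64.78 tip 0.4693 0.3215 0.0321 yaw 90.17 tilt [ 0.0041 -0.0023] gauge xy -0.0621 0.3118 F [-0.6  0.1 -3.9] open 0.0428 grip 35.0
lane 1 [-0.1487 -0.0278] lane 2 [-0.1489  0.0492] lane 3 [-0.1492  0.1262] 
-> [0.468 0.323 0.206] 90 [0.006, 0.009, 0.061, -0.001, -0.001, -0.0]
```

{"fn": "arm_command", "kwargs": {
  "increments": [
    [0, 0.009, 0.02, 0, -0.001, 0],
    [0, 0.009, 0.04, 0, -0.001, 0],
    [0, 0.009, 0.061, 0, -0.001, 0],
    [0, 0.009, 0.061, 0, -0.001, 0],
    [0, 0.009, 0.061, 0, -0.001, 0]
  ]
}}

```text
t: 65.4
tool_pos: [0.4703, 0.3242, 0.2088]
orientation: [-0.006, 3.138, 0.0]
force: [-0.1, -0.3, -4.5]
opening: 0.0424
gripper_force: 35.0
```

{"fn": "arm_command", "kwargs": {
  "increments": [
    [0, 0.007, 0, 0, 0, 0],
    [0, 0.014, 0, 0, 0, 0],
    [0, 0.021, 0, 0, 0, 0],
    [0, 0.026, 0, 0, 0, 0],
    [0, 0.026, 0, 0, 0, 0]
  ]
}}

```text
t: 66.03
tool_pos: [0.4704, 0.3283, 0.2086]
orientation: [-0.005, 3.139, -0.005]
force: [-0.8, -8.7, 1.1]
opening: 0.043
gripper_force: 35.0
```

```bash
python3 - <<'E'
from h import *
st()
E
```

```text
t 66.03 tip 0.4704 0.3283 0.0226 yaw 90.18 tilt [-0.0024 -0.0029] gauge xy -0.0616 0.3187 F [-0.8 -8.7  1.1] open 0.043 grip 35.0
lane 1 [-0.1476 -0.021 ] lane 2 [-0.1478  0.056 ] lane 3 [-0.1481  0.133 ]
```

{"fn": "arm_command", "kwargs": {
  "increments": [
    [0, -0.005, 0, 0, 0, 0],
    [0, -0.005, 0.006, 0, 0, 0],
    [0, -0.005, 0.012, 0, 0, 0],
    [0, -0.005, 0.016, 0, 0, 0],
    [0, -0.005, 0.016, 0, 0, 0]
  ]
}}

```text
t: 66.65
tool_pos: [0.4704, 0.3279, 0.2054]
orientation: [-0.005, 3.138, -0.002]
force: [0.4, -5.4, -0.2]
opening: 0.0428
gripper_force: 35.0
```

```bash
python3 - <<'E'
from h import *
st()
E
```

```text
t 66.65 tip 0.4704 0.3279 0.0194 yaw 90.19 tilt [-0.0032 -0.0012] gauge xy -0.0615 0.3184 F [ 0.4 -5.4 -0.2] open 0.0428 grip 35.0
lane 1 [-0.1476 -0.0214] lane 2 [-0.1478  0.0556] lane 3 [-0.1481  0.1326]
```

{"fn": "arm_command", "kwargs": {
  "increments": [
    [-0.014, 0, 0, 0, 0.001, 0],
    [-0.028, 0, 0, 0, 0.001, 0],
    [-0.042, 0, 0, 0, 0.001, 0],
    [-0.056, 0, 0, 0, 0.001, 0],
    [-0.064, 0, 0, 0, 0.001, 0]
  ]
}}

```text
t: 67.28
tool_pos: [0.4815, 0.328, 0.2051]
orientation: [0.006, -3.136, 0.004]
force: [-16.5, -7.6, 12.0]
opening: 0.0429
gripper_force: 35.0
```

{"fn": "arm_command", "kwargs": {
  "increments": [
    [-0.003, 0, 0, 0, 0, 0],
    [-0.006, 0, 0, 0, 0, 0],
    [-0.009, 0, 0, 0, 0, 0],
    [-0.009, 0, 0, 0, 0, 0],
    [-0.009, 0, 0, 0, 0, 0]
  ]
}}

```text
t: 67.9
tool_pos: [0.4821, 0.3282, 0.2051]
orientation: [0.006, -3.133, 0.005]
force: [-21.0, -8.5, 16.0]
opening: 0.0427
gripper_force: 35.0
```

```bash
python3 - <<'E'
from h import *
st()
E
```

```text
t 67.9 tip 0.4821 0.3282 0.0191 yaw 90.23 tilt [ 0.0088 -0.0029] gauge xy -0.05 0.3197 F [-21.   -8.5  16. ] open 0.0427 grip 35.0
lane 1 [-0.1359 -0.0211] lane 2 [-0.1361  0.0559] lane 3 [-0.1364  0.1329]
```

{"fn": "arm_command", "kwargs": {
  "increments": [
    [0.006, -0.003, 0, 0, 0, 0],
    [0.006, -0.003, 0, 0, 0, 0],
    [0.006, -0.003, 0, 0, 0, 0],
    [0.006, -0.003, 0, 0, 0, 0],
    [0.006, -0.003, 0, 0, 0, 0]
  ]
}}

```text
t: 68.53
tool_pos: [0.4816, 0.3279, 0.2051]
orientation: [0.006, -3.135, 0.002]
force: [-15.9, -4.1, 8.8]
opening: 0.0431
gripper_force: 35.0
```

{"fn": "arm_command", "kwargs": {
  "increments": [
    [0, 0, 0, 0, 0, 0],
    [0, 0, 0, 0, 0, 0],
    [0, 0, 0, 0, 0, 0],
    [0, 0, -0.03, 0, 0, 0],
    [0, 0, -0.1, 0, 0, 0]
  ],
  "fingers": -0.25
}}

```text
t: 69.15
tool_pos: [0.4835, 0.3277, 0.2256]
orientation: [0.005, -3.141, 0.001]
force: [-0.5, -0.5, -0.3]
opening: 0.0581
gripper_force: 0.0
```

{"fn": "arm_command", "kwargs": {
  "increments": [
    [0, 0, -0.1, 0, 0, 0],
    [0, 0, -0.2, 0, 0, 0],
    [0, -0.2, -0.4, 0, 0, 0],
    [0, -0.5, -0.5, 0, 0, 0],
    [0, -0.8, -0.5, 0, 0, 0]
  ]
}}

```text
t: 69.78
tool_pos: [0.485, 0.1668, 0.3298]
orientation: [-0.008, 3.135, 0.002]
force: [0.2, 0.0, 0.0]
opening: 0.058
gripper_force: 0.0
```

{"fn": "arm_command", "kwargs": {
  "increments": [
    [0, -0.3, 0, 0, 0, 0],
    [0, -0.6, 0, 0, 0, 0],
    [0, -0.9, 0, 0, 0, 0],
    [0, -1, 0, 0, 0, 0],
    [0, -1, 0, 0, 0, 0]
  ]
}}

```text
t: 70.4
tool_pos: [0.485, -0.0336, 0.327]
orientation: [-0.001, 3.14, -0.001]
force: [0.7, -0.3, 0.3]
opening: 0.0581
gripper_force: 0.0
```

```bash
python3 - <<'E'
from h import *
st(); c=snap('top','t9'); d=snap('scene','s9')
a=cv2.resize(c['image'][175:300,140:280,::-1],None,fx=4,fy=4,interpolation=cv2.INTER_CUBIC)
cv2.imwrite('pics/f1.png',a)
e=np.hstack([d['image'][150:270,320:460,::-1]]);cv2.imwrite('pics/f2.png',cv2.resize(e,None,fx=4.5,fy=4.5,interpolation=cv2.INTER_CUBIC))
E
```

```text
t 70.4 tip 0.485 -0.0336 0.141 yaw 90.03 tilt [-0.0018 -0.0004] gauge xy -0.0121 -0.0401 F [ 0.7 -0.3  0.3] open 0.0581 grip 0.0
lane 1 [-0.133  -0.3829] lane 2 [-0.1332 -0.3059] lane 3 [-0.1335 -0.2289]
```

View pics/f1.png

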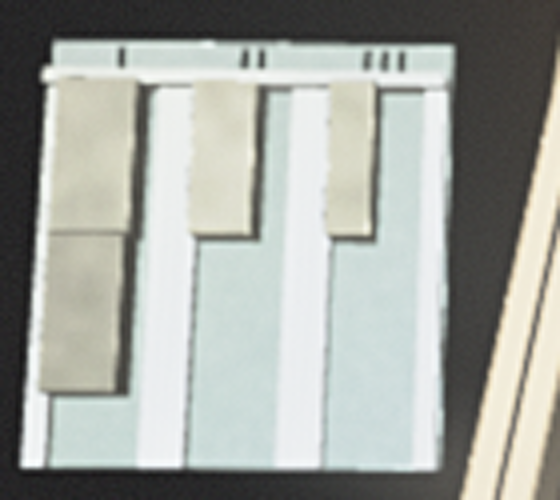

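View pics/f2.png

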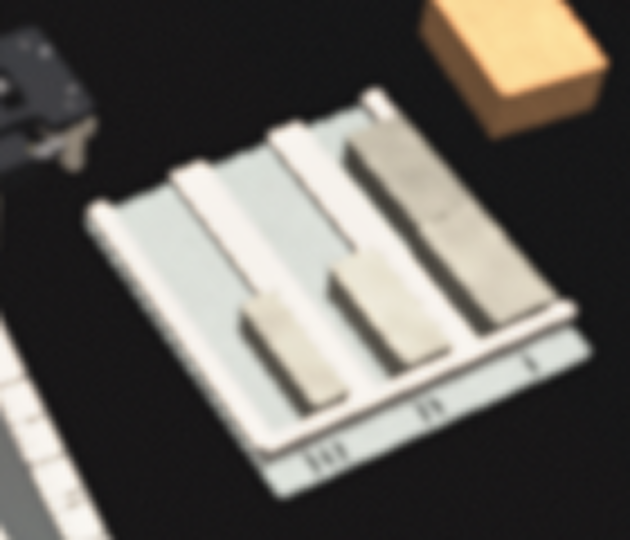

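Seen from above, all four sticks sit against their left rails. The ends at the stop are level: near ends at v≈235 in all three lanes, with stick 5 butted against stick 2 at (85,232). The gripper is clear, so I'll hand in.

```bash
python3 -c "
from plant import *
print(close_job())"
```

```text
the job is handed in; nothing more can be done
None
```

I gauged the four sticks present (1, 2, 3 and 5) in order, laid them in lanes II, I, III and I, released everything and handed the job in at about 70 s; no verdict was shown.

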